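# Turn a test tile over on the drying plate with the turner

### The arm

A 6-joint arm with a two-finger parallel gripper is mounted at the origin on the work surface. World frame = base frame: x ahead of the robot, y to its left, z up, the work surface at z = 0. Lengths are in m, angles in rad, forces in N, time in s.
With the tool pointing down it reaches from about 0.4 to 0.925 m from the base axis. Payload 12.5 kg.
Tool frame: the origin (TCP) lies at the very end of the fingers, on their centre line; the grasp point (between the pads) lies 19 mm behind it; y points along the fingers, x is the direction in which the jaws open and shut, and the axes are right-handed (so a half turn about y gives the same grasp; the last joint's range is limited). The gripper opens to 95 mm and grips with 3 to 60 N. Pads are 20 mm wide; open, the fingers measure 119 mm over their backs; the gripper's body (75 mm by 180 mm) begins 59 mm behind the grasp point.
Start: joints at [1.066, 0.491, 1.559, -0, 1.092, -0.106], TCP at [0.243, 0.576, 0.215] pointing down, gripper open.
Joint ranges: [-3.1, 3.1], [-0.84, 2.19], [0.05, 2.79], [-1.13, 4.28], [0.06, 2.93], [-2.69, 2.69]. Speed limits (rad/s): [2.22, 2.22, 2.79, 3.14, 3.14, 3.14].

### API

Orientations are given as a unit quaternion [x, y, z, w].
In Python, from plant import arm gives the robot as it stands.
- The arm moves only by the tool carry_out, never from a script. Its argument "deltas" is a list of rows, each an object with "offset": the shift along the tool's x, y, z in m, a list of three; "rot": the turn, a rotation vector about the tool's x, y, z in rad, a list of three; "fingers": the opening, from 0 (shut) to 1 (fully open). In form: [{"offset": [x, y, z], "rot": [rx, ry, rz], "fingers": fingers}, ...]. A call has exactly 8 rows; each row shifts and turns the pose as measured when the row begins, along the tool's axes as they then stand; what a row does not reach is not made up. A row lasts 1/10 s, in which the tool goes at most 50 mm and 8.59 degrees, less where a joint would pass 70% of its speed; a pose out of reach is approached as far as the arm can. A call is refused whole if a number of a shift passes 0.05 or a number of a turn 0.15, either way. A call with a gripper value outside its range is refused whole. The fingers move at their own pace and stop on an object; the grip force is fixed at half the most. Time passes only in rows, so rows that do not move let the fingers close, or fill a call up. It gives the time, the measured TCP pose, the force and the opening at its end, in the units of the state.
- arm.state(): the state, without advancing time (a new reading comes with each control period).
- arm.capture(name): name is "scene" or "top" or "wrist"; returns (picture, depth): 400x640x3 uint8, red, green, blue; 400x640 float32, m along the optical axis (not along the pixel's ray), 0 where there is no reading.
- arm.camera_info(name): a dict with "K" (3x3 intrinsics, pixels), "eye" and "orientation" of the camera in the world. Camera axes: x right, y up, looking along -z (the intrinsics and any distortion apply to the point x, -y, -z); pixel columns grow to the right and rows downward; lengths in m; the calibration is good to about 2 mm. A picture is of the moment at which its call begins: read the wrist's pose just before it. camera_info takes no time and is no camera call; for the wrist camera it gives the pose at the moment of the call.
- arm.hand_in(): hands the job in, once; it reports no verdict.
Trained networks look in the newest picture that a camera, given by its name, has taken for a name from the list of things; names that differ only in an ending like _2 or _b are one class to them, and where a whole thing is asked for, a point or a joint stands for the part that bears it (a point fixed in the world has none). Each returns a list of dicts, best first, with "conf" (0 to 1); they miss things now and then, are a little off and sometimes report something else, mostly with a low value. They report only what shows in the picture. A call takes as long as a camera call. They do not tell look-alikes from the thing itself.
- arm.boxes_of(camera, target): "extent" ([centre column, centre row, width, height] in pixels, round what is visible of it).
- arm.masks_of(camera, target): "pixels" (400x640 bool, what is visible of it) and "extent" ([centre column, centre row, width, height] in pixels, round what is visible of it).
- arm.spot_point(camera, target): "point" ([column, row] in pixels: a listed point, or the origin of a listed thing).
The state is a dict: "clock": time; "qpos": joint angles; "qd": joint speeds; "effort": joint torques, N m; "eef_pos": TCP position; "tool_rot": TCP orientation; "wrist_force": force on the tool from outside, world axes, zero at the start; "ft_torque": the same for the moment, N m; "gripper_width": finger opening in m.
Only numpy, scipy, OpenCV 4.12 (cv2) and the standard library are available. Lean on these libraries where they do the work, as an engineer would, in place of code of your own. Each camera call takes 0.05 s, during which the arm holds its last target.

### The job

Take the cranked turner from its rest, work its blade under the square ceramic test tile on the drying plate (the plate's back rim keeps the tile from running away), lift the tile clear on the blade and turn it over with a quick turn of the wrist, so that it lies flat on the plate with its waffle back up. The surfaces are delicate: feel your way with only a few newtons of blade on plate or tile, keep the tile within a hand's breadth of the plate, never touch it with the gripper, and leave the other things where they are. Finally lay the turner back in the forks of its rest as you found it.

Things in the scene. Friction and masses are not known exactly. Their poses are not given: they have to be found in the camera images.
- plate: Fixed, rigid drying plate: low white housing 220 x 320 mm (x, y), flat dark metal top 40 mm above the bench. Origin at the centre of its underside, x to its back. A light metal rim stands 6 mm above the top along the back (inner face x = +110 mm) and both ends (inner faces y = -160, +160 mm); the front (x = -110 mm) is open.
- tile: Loose square white ceramic tile, 52 x 52 x 8 mm, about 45 g, edges chamfered 2.5 mm at 45 degrees above and below. Origin at the centre of its first underside (fine waffle ribs), z to the plain glazed face, which starts up. It starts 1 to 17 mm short of the plate's back rim, up to 0.12 rad askew. Slick on the blade (friction about 0.4), less on the plate (0.6).
- spatula: Loose cranked turner (spatula), 0.2 kg. Black handle along x, x = -70 to +50 mm, flat-sided, 16 mm wide (y), 24 mm high. Origin on the handle's axis, where to grip it; x to the blade, z up. A steel neck drops from the handle's front to the heel of the blade. Pressing the blade's tip with about 6 N or more turns the handle between the finger pads even at a firm grip (60 N).
- spatula_tip (a point): Nominal middle of the blade's front edge, underside: x = +142, z = -60 mm in the turner's frame. Blade: stiff flat steel, 64 mm long (x = 78 to 142 mm), 46 mm wide, 1.6 mm thick, nominally level with the handle. Use has bent it at the heel by up to 0.08 rad up or down, which no reading shows: the true edge is up to 5 mm above or below this point.
- rest: Fixed rest: steel foot 130 x 70 x 8 mm (origin at the centre of its underside), two white forks at x = -36 and +36 mm, 8 mm thick, with slots 22 mm wide (y), slot floor 60 mm and prongs 80 mm above the bench. The handle lies along x in both slots, turner's origin at z = 72 mm and within 5 mm of x = 0, blade to +x; it can be gripped from above between the forks.
- mount: Loose bystander: brass disc, 30 mm across, 12 mm high, near one front corner of the plate. Origin at the centre of its underside.
- bar: Loose bystander: steel bar 50 x 14 x 10 mm near the other front corner of the plate. Origin at the centre of its underside.
- jar: Loose bystander: amber jar with white lid, 60 mm across, 85 mm high, on the bench. Origin at the centre of its underside.
- beaker: Loose bystander: glass beaker, 72 mm across, 95 mm high, on the bench. Origin at the centre of its underside.
- tweezers: Loose bystander: steel tweezers, 125 mm long, lying on the bench. Origin near their middle.
Not all that is in view belongs to the job. Leave any pink look-alike of the spatula alone.

How it is judged:
On the way, in this order (a step that is already met when the one before it is completed fails the run):
1. the turner is lifted out of its rest (z of spatula in the frame of rest above 0.1 m), for 0.1 s.
2. the tile, still glazed face up, is carried on the blade clear of the plate (contact force between tile and plate below 0.01 N and contact force between tile and spatula above 0.15 N and angle between tile's own z axis and vertical below 0.5 rad), for 0.2 s.
3. the tile goes over in a quick turn (angle between tile's own z axis and vertical above 1.4 rad and angular speed of tile above 2 rad/s).
4. the tile lies flat with its waffle back up, free of the blade (angle between tile's own z axis and vertical above 3.05 rad and contact force between tile and spatula below 0.01 N), for 0.2 s.
At the end, for the whole second after the job is handed in: The tile lies at rest flat and wholly on the plate's top, waffle back up (within 0.09 rad). The turner lies at rest in both forks of its rest, blade to +x, level within 0.12 rad, its origin within 15 mm along and 6 mm across of the rest's middle, 69 to 75 mm up (angle between tile's own z axis and vertical above 3.05 rad and z of tile in the frame of plate between 0.045 and 0.051 m and x of tile in the frame of plate between -0.084 and 0.086 m and y of tile in the frame of plate between -0.136 and 0.136 m and linear speed of each of tile, spatula below 0.01 m/s and x of spatula in the frame of rest between -0.015 and 0.015 m and y of spatula in the frame of rest between -0.006 and 0.006 m and z of spatula in the frame of rest between 0.069 and 0.075 m and x of spatula_tip in the frame of rest above 0.1 m and angle between spatula's own z axis and vertical below 0.12 rad); the robot touches nothing.
It fails at once if the gripper or arm touches the tile (contact force between any of the fingers, the arm and tile above 0.3 N).
It fails at once if the turner is pressed on the plate or its rim with over 9 N (contact force between spatula and plate above 9 N).
It fails at once if the turner is pressed on the tile with over 9 N (contact force between spatula and tile above 9 N).
It fails at once if the tile is raised more than 100 mm over the plate's top (z of tile in the frame of plate above 0.14 m).
It fails at once if another thing is moved by more than 12 mm (distance of any of mount, bar, jar, beaker, tweezers from where it was at the start of the episode above 0.012 m).
It also fails if it takes over 72 s, if anything falls off the work surface, if the arm or the gripper's body presses on something with over 40 N, if the wrist force passes 120 N, or if a joint passes its speed limit or range.

## Working session

There is one attempt and no reset: what is moved stays moved. The work goes in short steps, Python scripts to look and compute and a tool call to move; the robot and the scene stay as the last step left them, time stands still between calls to the robot, and variables do not carry over. Pictures are saved under pics/ and viewed, and the job is handed in when it is done.

Besides the shell and the picture viewer there is one more tool, called after "Request:" as name(argument=value, ...) on one line, values as JSON. carry_out: Moves the arm, as the interface text tells. Its arguments: {"type":"object","properties":{"deltas":{"type":"array","items":{"type":"object","properties":{"offset":{"type":"array","items":{"type":"number"}},"rot":{"type":"array","items":{"type":"number"}},"fingers":{"type":"number"}}}}},"required":["deltas"]}

```bash
ls; mkdir -p pics; python3 - <<'E'
from plant import arm
import cv2,numpy as np
print(arm.state())
for n in ["scene","top"]:
    p,d=arm.capture(n); cv2.imwrite(f"pics/{n}0.png",p[:,:,::-1]); np.save(f"{n}0_d.npy",d)
    i=arm.camera_info(n); print(n,i)
    for t in ["plate","tile","spatula","spatula_tip","rest","mount","bar","jar","beaker","tweezers"]:
        print(t,[(np.round(x["extent"]).tolist(),round(x["conf"],2)) for x in arm.boxes_of(n,t)][:3])
E
```

```text
pics
{'clock': 0.0, 'qpos': array([ 1.06641098e+00,  4.91550834e-01,  1.55947863e+00,  5.52969143e-06,
        1.09169271e+00, -1.05623924e-01]), 'qd': array([-7.38641056e-05,  3.11805295e-04, -1.72531189e-04, -1.68823029e-03,
        2.03506368e-04, -1.81043494e-03]), 'effort': array([ 1.86598190e-03, -6.12641644e+01, -2.58181769e+01,  6.93926518e-02,
        4.81499650e-02, -3.63602226e-05]), 'eef_pos': array([0.24254018, 0.57574177, 0.21405712]), 'tool_rot': array([ 0.5893093 ,  0.39070778, -0.39141767, -0.58894328]), 'wrist_force': array([-0.24594983,  0.12208799, -0.10497693]), 'ft_torque': array([ 0.03140025, -0.00366497,  0.06192743]), 'gripper_width': 0.09483049441255101}
scene {'K': array([[424.16581248,   0.        , 313.72151047],
       [  0.        , 424.16581248, 198.77077441],
       [  0.        ,   0.        ,   1.        ]]), 'eye': array([0.98361339, 0.43203745, 1.03669242]), 'orientation': array([0.12310113, 0.27140702, 0.85759345, 0.41918709])}
plate [([326.0, 263.0, 149.0, 142.0], 0.61), ([246.0, 173.0, 41.0, 40.0], 0.29)]
tile [([303.0, 274.0, 29.0, 24.0], 0.73
[... 635 characters left out ...]
        ,   1.        ]]), 'eye': array([0.35926886, 0.02727436, 1.2430395 ]), 'orientation': array([ 0.03177432, -0.02948202, -0.6971084 ,  0.71565431])}
plate [([285.0, 165.0, 138.0, 98.0], 0.91)]
tile [([289.0, 140.0, 21.0, 23.0], 0.62)]
spatula [([424.0, 282.0, 48.0, 76.0], 0.95), ([415.0, 192.0, 18.0, 71.0], 0.92), ([482.0, 211.0, 47.0, 68.0], 0.67)]
spatula_tip [([416.0, 188.0, 26.0, 70.0], 0.96), ([252.0, 274.0, 71.0, 52.0], 0.94), ([427.0, 284.0, 45.0, 71.0], 0.64)]
rest [([410.0, 203.0, 14.0, 42.0], 0.63)]
mount [([237.0, 182.0, 10.0, 6.0], 0.44)]
bar []
jar [([489.0, 137.0, 28.0, 29.0], 0.69)]
beaker [([157.0, 213.0, 36.0, 24.0], 0.93)]
tweezers [([171.0, 158.0, 33.0, 17.0], 0.68)]
```

View pics/scene0.png

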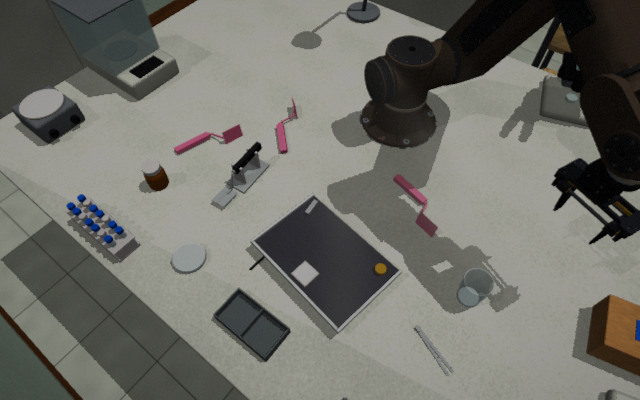

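View pics/top0.png

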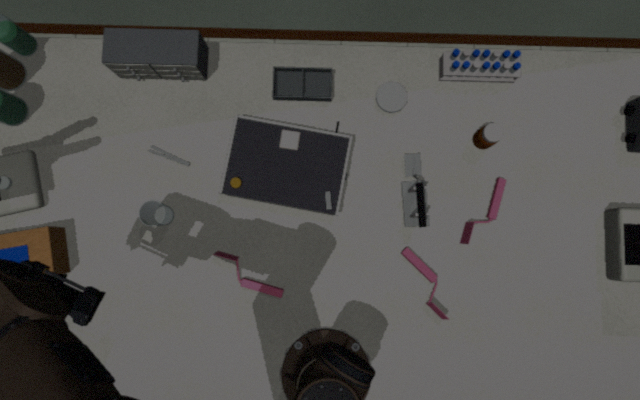

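In the top picture, the candidates for the turner are the black-handled one in the rest at (415,195) and three pink ones at (485,210), (425,283) and (250,275). Only the black one fits the description. Plate is at (287,165), tile at (289,140), mount at (236,183), bar at (328,200). I'll check this in a crop.

```bash
cat > h.py <<'E'
import numpy as np,cv2
from scipy.spatial.transform import Rotation as R
from plant import arm
def cloud(info,d):
    K=info["K"]; v,u=np.mgrid[0:d.shape[0],0:d.shape[1]]
    X=(u-K[0,2])/K[0,0]*d; Y=(v-K[1,2])/K[1,1]*d
    P=np.stack([X,-Y,-d],-1)
    return P@R.from_quat(info["orientation"]).as_matrix().T+info["eye"]
def ray(info,uv):
    K=info["K"]; r=np.array([(uv[0]-K[0,2])/K[0,0],-(uv[1]-K[1,2])/K[1,1],-1.])
    return R.from_quat(info["orientation"]).as_matrix()@r
def at_z(info,uv,z):
    r=ray(info,uv); return info["eye"]+r*(z-info["eye"][2])/r[2]
def proj(info,p):
    q=R.from_quat(info["orientation"]).as_matrix().T@(np.array(p)-info["eye"]); K=info["K"]
    return np.array([K[0,2]+K[0,0]*q[0]/-q[2],K[1,2]+K[1,1]*-q[1]/-q[2]])
E
python3 - <<'E'
from h import *
im=cv2.imread("pics/top0.png"); sc=cv2.imread("pics/scene0.png")
a=cv2.resize(im[110:230,210:450],(800,400),interpolation=cv2.INTER_CUBIC)
b=cv2.resize(sc[130:220,180:300],(266,200)); 
b=cv2.resize(sc[130:220,180:300],(267,200),interpolation=cv2.INTER_CUBIC)
o=np.zeros((600,800,3),np.uint8);o[:400]=np.clip(a*1.8,0,255);o[400:,:267]=b;cv2.imwrite("pics/crop0.png",o)
for n in ["scene","top"]:
    i=arm.camera_info(n); d=np.load(f"{n}0_d.npy"); P=cloud(i,d)
    if n=="top":
        img=im; 
        m=(im.max(2)<45)&(np.abs(P[...,2]-.084)<.02)&(P[...,0]>.3)
    # points by height in rest region
    print(n)
    top=i
    c=P.reshape(-1,3)
    c=c[(c[:,0]>.3)&(c[:,0]<.6)&(c[:,1]<-.12)&(c[:,1]>-.35)&(c[:,2]>.075)&(c[:,2]<.1)]
    print(len(c),c.mean(0),c.min(0),c.max(0))
    q=c[:,:2]-c[:,:2].mean(0); u,s,v=np.linalg.svd(q); print(s,v)
    c=P.reshape(-1,3); 
    c=c[(c[:,0]>.3)&(c[:,0]<.75)&(c[:,1]<.35)&(c[:,1]>-.1)&(c[:,2]>.03)&(c[:,2]<.05)]
    print(np.median(c[:,2]),cv2.minAreaRect(c[:,:2].astype(np.float32)), cv2.boxPoints(cv2.minAreaRect(c[:,:2].astype(np.float32))))
E
```

```text
scene
263 [ 0.47797319 -0.24171324  0.08225936] [ 0.41169855 -0.2654041   0.07518646] [ 0.53884913 -0.22070126  0.08857449]
[0.58428449 0.11811983] [[ 0.99641701  0.08457625]
 [-0.08457625  0.99641701]]
0.040388228331238896 ((0.4929896593093872, 0.13875117897987366), (0.3375953733921051, 0.40279603004455566), 80.92227172851562) [[ 0.2674822   0.00384307]
 [ 0.66523325 -0.05970776]
 [ 0.71849716  0.2736593 ]
 [ 0.32074606  0.33721012]]
top
333 [ 0.47416125 -0.24179957  0.08169693] [ 0.41301277 -0.26220218  0.07508642] [ 0.53774691 -0.21979708  0.08887088]
[0.65591989 0.12522171] [[-0.99637043 -0.08512327]
 [-0.08512327  0.99637043]]
0.03981157891534204 ((0.4932045340538025, 0.1411510407924652), (0.3368762135505676, 0.40320754051208496), 80.88421630859375) [[ 0.26746133  0.00678037]
 [ 0.6655764  -0.05709983]
 [ 0.71894777  0.2755217 ]
 [ 0.32083267  0.3394019 ]]
```

View pics/crop0.png

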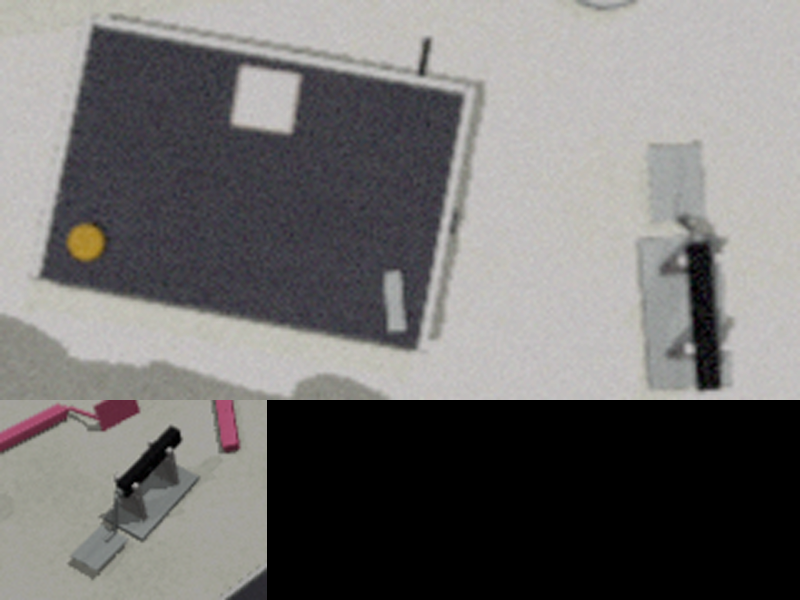

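The crop confirms it: the black turner lies in the white-forked rest, blade towards +x, and the pink ones are decoys. Next I'll refine the poses and work out the tool axes.

```bash
python3 - <<'E'
from h import *
s=arm.state(); print(R.from_quat(s["tool_rot"]).as_matrix().round(3))
i=arm.camera_info("top")
for z in(.040,):
    c=[at_z(i,uv,z)[:2] for uv in [(237.9,118.1),(349.5,137.6),(336,214.4),(222.6,193.1)]]
    c=np.array(c);print(c.round(4),c.mean(0)); 
    a=[c[1]-c[0],c[2]-c[1],c[2]-c[3],c[0]-c[3]]
    print([ (np.linalg.norm(v).round(4),np.arctan2(v[1],v[0]).round(4)) for v in a])
w=arm.camera_info("wrist");print(w, np.array(w["eye"])-s["eef_pos"])
M=R.from_quat(s["tool_rot"]).as_matrix()
print("cam in tool",M.T@(w["eye"]-s["eef_pos"]),"\n",(M.T@R.from_quat(w["orientation"]).as_matrix()).round(3))
for t,cs in [("mount",),("bar",),("beaker",),("jar",),("tweezers",),] and [("mount",.052),("bar",.05),("beaker",.09),("jar",.085),("tweezers",.005),("tile",.048)]:
    pass
for n,uv,z in [("tile",(289.5,140),.048),("mount",(236,183),.052),("bar",(328,200),.05),("beaker",(157,213),.05),("jar",(487,135),.05)]:
    print(n,at_z(i,uv,z).round(3))
E
```

```text
[[ 0.388  0.    -0.922]
 [ 0.922  0.     0.388]
 [ 0.    -1.    -0.   ]]
[[ 0.7062  0.2682]
 [ 0.6583 -0.0481]
 [ 0.4409 -0.0151]
 [ 0.492   0.3017]] [0.57434442 0.12670372]
[(np.float64(0.3199), np.float64(-1.7211)), (np.float64(0.2199), np.float64(2.991)), (np.float64(0.3209), np.float64(-1.7308)), (np.float64(0.2168), np.float64(-0.1553))]
{'K': array([[288.8829181 ,   0.        , 321.97628669],
       [  0.        , 288.8829181 , 197.97553639],
       [  0.        ,   0.        ,   1.        ]]), 'eye': array([0.16638034, 0.60730671, 0.38436868]), 'orientation': array([-0.12242756, -0.08178404,  0.54726065,  0.82391058])} [-0.0762867   0.03130485  0.16967447]
cam in tool [-0.00074758 -0.16967591  0.08245366] 
 [[ 1.    -0.    -0.001]
 [-0.001  0.291 -0.957]
 [ 0.001  0.957  0.291]]
tile [0.645 0.12  0.048]
mount [0.52  0.263 0.052]
bar [0.479 0.008 0.05 ]
beaker [0.431 0.477 0.05 ]
jar [ 0.673 -0.431  0.05 ]
```

```bash
cat > plan.py <<'E'
from h import *
def plan(p1,R1,n,p0=None,R0=None,arc=False,show=True):
    "n rows from current (or given) pose to p1,R1"
    s=arm.state()
    if p0 is None:p0=s["eef_pos"];R0=R.from_quat(s["tool_rot"])
    rv=(R0.inv()*R1).as_rotvec(); out=[]
    p0=np.array(p0);p1=np.array(p1)
    p,r=p0,R0
    for k in range(1,n+1):
        q=p0+(p1-p0)*k/n; rr=R0*R.from_rotvec(rv*k/n)
        o=r.inv().apply(q-p); w=(r.inv()*rr).as_rotvec()
        out.append((o.round(4).tolist(),w.round(3).tolist())); p,r=q,rr
    if show:
        for o in out: print(o)
    return p1,R1
def down(yaw):
    "tool down, turner x at yaw: tool x=turner y, tool y=down, tool z=-turner x"
    c,s=np.cos(yaw),np.sin(yaw)
    return R.from_matrix(np.array([[-s,c,0],[0,0,-1],[-c,-s,0]]).T)
E
python3 - <<'E'
from plan import *
print(down(.085).as_matrix().round(3))
plan([.475,-.24,.25],down(.085),22)
E
```

```text
[[-0.085  0.    -0.996]
 [ 0.996  0.    -0.085]
 [ 0.    -1.     0.   ]]
([-0.0301, -0.0016, -0.0241], [0.0, -0.022, 0.0])
([-0.0306, -0.0016, -0.0235], [0.0, -0.022, 0.0])
([-0.0311, -0.0016, -0.0228], [0.0, -0.022, 0.0])
([-0.0316, -0.0016, -0.0221], [0.0, -0.022, 0.0])
([-0.0321, -0.0016, -0.0214], [0.0, -0.022, 0.0])
([-0.0325, -0.0016, -0.0207], [0.0, -0.022, 0.0])
([-0.033, -0.0016, -0.02], [0.0, -0.022, 0.0])
([-0.0334, -0.0016, -0.0192], [0.0, -0.022, 0.0])
([-0.0338, -0.0016, -0.0185], [0.0, -0.022, 0.0])
([-0.0342, -0.0016, -0.0177], [0.0, -0.022, 0.0])
([-0.0346, -0.0016, -0.017], [0.0, -0.022, 0.0])
([-0.035, -0.0016, -0.0162], [0.0, -0.022, 0.0])
([-0.0353, -0.0016, -0.0155], [0.0, -0.022, 0.0])
([-0.0357, -0.0016, -0.0147], [0.0, -0.022, 0.0])
([-0.036, -0.0016, -0.0139], [0.0, -0.022, 0.0])
([-0.0363, -0.0016, -0.0131], [0.0, -0.022, 0.0])
([-0.0366, -0.0016, -0.0123], [0.0, -0.022, 0.0])
([-0.0368, -0.0016, -0.0115], [0.0, -0.022, 0.0])
([-0.0371, -0.0016, -0.0107], [0.0, -0.022, 0.0])
([-0.0373, -0.0016, -0.0099], [0.0, -0.022, 0.0])
([-0.0375, -0.0016, -0.009], [0.0, -0.022, 0.0])
([-0.0377, -0.0016, -0.0082], [0.0, -0.022, 0.0])
```

Request:
carry_out(deltas=[{"offset":[-0.03,-0.002,-0.024],"rot":[0,-0.022,0],"fingers":1},{"offset":[-0.031,-0.002,-0.0235],"rot":[0,-0.022,0],"fingers":1},{"offset":[-0.031,-0.002,-0.023],"rot":[0,-0.022,0],"fingers":1},{"offset":[-0.032,-0.002,-0.022],"rot":[0,-0.022,0],"fingers":1},{"offset":[-0.032,-0.002,-0.021],"rot":[0,-0.022,0],"fingers":1},{"offset":[-0.0325,-0.002,-0.021],"rot":[0,-0.022,0],"fingers":1},{"offset":[-0.033,-0.002,-0.02],"rot":[0,-0.022,0],"fingers":1},{"offset":[-0.033,-0.002,-0.019],"rot":[0,-0.022,0],"fingers":1}])

```text
clock: 1.9
eef_pos: [0.3287, 0.2726, 0.2302]
tool_rot: [-0.55, -0.446, 0.444, 0.55]
wrist_force: [0.5, 0.5, 1.2]
gripper_width: 0.0951
```

Request:
carry_out(deltas=[{"offset":[-0.034,-0.002,-0.0185],"rot":[0,-0.022,0],"fingers":1},{"offset":[-0.034,-0.002,-0.018],"rot":[0,-0.022,0],"fingers":1},{"offset":[-0.035,-0.002,-0.017],"rot":[0,-0.022,0],"fingers":1},{"offset":[-0.035,-0.002,-0.016],"rot":[0,-0.022,0],"fingers":1},{"offset":[0,0,0],"rot":[0,0,0],"fingers":1},{"offset":[0,0,0],"rot":[0,0,0],"fingers":1},{"offset":[0,0,0],"rot":[0,0,0],"fingers":1},{"offset":[0,0,0],"rot":[0,0,0],"fingers":1}])

```text
clock: 2.7
eef_pos: [0.3748, 0.1161, 0.2399]
tool_rot: [0.53, 0.471, -0.466, -0.529]
wrist_force: [-0.1, -0.3, -0.1]
gripper_width: 0.0951
```

```bash
python3 - <<'E'
from plan import *
s=arm.state();print(s["clock"],s["eef_pos"],s["qpos"].round(3),s["wrist_force"],R.from_quat(s["tool_rot"]).as_matrix().round(3))
i=arm.camera_info("wrist"); p,d=arm.capture("wrist"); cv2.imwrite("pics/w1.png",p[:,:,::-1]);np.savez("w1",d=d,**i)
E
```

```text
2.7 [0.37481456 0.11607454 0.23992443] [ 1.310e-01  1.200e-01  2.051e+00  2.000e-03  9.650e-01 -1.319e+00] [-0.07342058 -0.26764502 -0.12491327] [[ 0.122  0.006 -0.993]
 [ 0.993  0.002  0.122]
 [ 0.003 -1.    -0.006]]
```

View pics/w1.png

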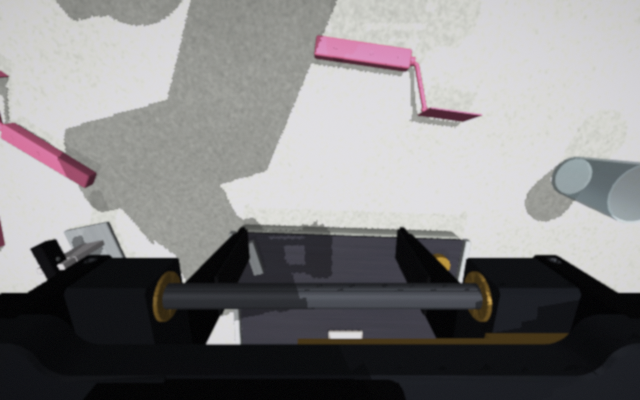

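```bash
cat > fk.py <<'E'
from plan import *
Rz=lambda a:R.from_euler('z',a);Ry=lambda a:R.from_euler('y',a)
def ori(q,s4=1,C=R.identity()): return Rz(q[0])*Ry(q[1]+q[2])*Rz(s4*q[3])*Ry(q[4])*Rz(q[5])*C
q0=[1.06641098,.491550834,1.55947863,0,1.09169271,-.105623924]
C=ori(q0).inv()*R.from_quat([.5893093,.39070778,-.39141767,-.58894328])
E
python3 - <<'E'
from fk import *
from scipy.optimize import least_squares
s=arm.state()
for s4 in(1,-1): print(s4,(ori(s["qpos"],s4,C).inv()*R.from_quat(s["tool_rot"])).magnitude())
print(C.as_matrix().round(3))
yaw=-.154
for half in (0,1):
  base=down(yaw)*R.from_rotvec([0,np.pi*half,0])
  for side in(1,-1):
    q=np.array([.13,.12,2.05,0,.97,-1.29+3.14*half])
    for ph in (0,20,40,60,70,80):
        # roll about turner x axis world
        ax=np.array([np.cos(yaw),np.sin(yaw),0]); T=R.from_rotvec(ax*np.radians(ph)*side)*base
        f=lambda w:(ori([.13,.12,2.05,w[0],w[1],w[2]],1,C).inv()*T).as_rotvec()
        r=least_squares(f,q[3:]); q[3:]=r.x
    print(half,side,q.round(2),r.cost, T.apply([0,1,0]).round(2))
E
```

```text
1 5.527149642097729e-06
-1 0.0034859587518200163
[[-1. -0. -0.]
 [-0.  0.  1.]
 [-0.  1. -0.]]
0 1 [ 0.13  0.12  2.05  1.58  1.24 -2.15] 1.7435558786710714e-19 [ 0.15  0.97 -0.17]
0 -1 [ 0.13  0.12  2.05 -1.26  1.7  -0.93] 7.708527350766289e-24 [-0.15 -0.97 -0.17]
1 1 [0.13 0.12 2.05 1.58 1.24 0.99] 1.741600925985415e-19 [ 0.15  0.97 -0.17]
1 -1 [ 0.13  0.12  2.05 -1.26  1.7   2.22] 7.371543101249333e-24 [-0.15 -0.97 -0.17]
```

```bash
python3 - <<'E'
from plan import *
s=arm.state(); R0=R.from_quat(s["tool_rot"]); yaw=.085
R1=down(yaw)*R.from_rotvec([0,np.pi,0])
rv=(R0.inv()*R1).as_rotvec();print(rv)
plan([.483,-.241,.20],R1,24)
E
```

```text
[-0.00343827  2.93485671  0.00864322]
([-0.0142, 0.0017, -0.0063], [-0.0, 0.122, 0.0])
([-0.0134, 0.0017, -0.008], [-0.0, 0.122, 0.0])
([-0.0123, 0.0017, -0.0095], [-0.0, 0.122, 0.0])
([-0.011, 0.0017, -0.011], [-0.0, 0.122, 0.0])
([-0.0096, 0.0017, -0.0122], [-0.0, 0.122, 0.0])
([-0.008, 0.0017, -0.0133], [-0.0, 0.122, 0.0])
([-0.0064, 0.0017, -0.0142], [-0.0, 0.122, 0.0])
([-0.0046, 0.0017, -0.0149], [-0.0, 0.122, 0.0])
([-0.0027, 0.0017, -0.0153], [-0.0, 0.122, 0.0])
([-0.0009, 0.0017, -0.0155], [-0.0, 0.122, 0.0])
([0.0011, 0.0017, -0.0155], [-0.0, 0.122, 0.0])
([0.0029, 0.0017, -0.0153], [-0.0, 0.122, 0.0])
([0.0048, 0.0017, -0.0148], [-0.0, 0.122, 0.0])
([0.0065, 0.0017, -0.0141], [-0.0, 0.122, 0.0])
([0.0082, 0.0017, -0.0132], [-0.0, 0.122, 0.0])
([0.0098, 0.0017, -0.0121], [-0.0, 0.122, 0.0])
([0.0112, 0.0017, -0.0108], [-0.0, 0.122, 0.0])
([0.0124, 0.0017, -0.0094], [-0.0, 0.122, 0.0])
([0.0135, 0.0017, -0.0078], [-0.0, 0.122, 0.0])
([0.0143, 0.0017, -0.0061], [-0.0, 0.122, 0.0])
([0.0149, 0.0017, -0.0043], [-0.0, 0.122, 0.0])
([0.0154, 0.0017, -0.0024], [-0.0, 0.122, 0.0])
([0.0155, 0.0017, -0.0005], [-0.0, 0.122, 0.0])
([0.0155, 0.0017, 0.0014], [-0.0, 0.122, 0.0])
```

Request:
carry_out(deltas=[{"offset":[-0.0142,0.0017,-0.0063],"rot":[0,0.122,0],"fingers":1},{"offset":[-0.0134,0.0017,-0.008],"rot":[0,0.122,0],"fingers":1},{"offset":[-0.0123,0.0017,-0.0095],"rot":[0,0.122,0],"fingers":1},{"offset":[-0.011,0.0017,-0.011],"rot":[0,0.122,0],"fingers":1},{"offset":[-0.0096,0.0017,-0.0122],"rot":[0,0.122,0],"fingers":1},{"offset":[-0.008,0.0017,-0.0133],"rot":[0,0.122,0],"fingers":1},{"offset":[-0.0064,0.0017,-0.0142],"rot":[0,0.122,0],"fingers":1},{"offset":[-0.0046,0.0017,-0.0149],"rot":[0,0.122,0],"fingers":1}])

```text
clock: 3.55
eef_pos: [0.4102, 0.0008, 0.2255]
tool_rot: [-0.688, -0.161, 0.157, 0.69]
wrist_force: [0.5, -0.2, 0.1]
gripper_width: 0.0948
```

Request:
carry_out(deltas=[{"offset":[-0.0027,0.0017,-0.0153],"rot":[0,0.122,0],"fingers":1},{"offset":[-0.001,0.0017,-0.0155],"rot":[0,0.122,0],"fingers":1},{"offset":[0.001,0.0017,-0.0155],"rot":[0,0.122,0],"fingers":1},{"offset":[0.003,0.0017,-0.0153],"rot":[0,0.122,0],"fingers":1},{"offset":[0.005,0.0017,-0.0148],"rot":[0,0.122,0],"fingers":1},{"offset":[0.0065,0.0017,-0.014],"rot":[0,0.122,0],"fingers":1},{"offset":[0.008,0.0017,-0.013],"rot":[0,0.122,0],"fingers":1},{"offset":[0.01,0.0017,-0.012],"rot":[0,0.122,0],"fingers":1}])

```text
clock: 4.35
eef_pos: [0.4452, -0.1165, 0.2102]
tool_rot: [-0.679, 0.192, -0.194, 0.682]
wrist_force: [0.0, 1.0, -0.1]
gripper_width: 0.0952
```

Request:
carry_out(deltas=[{"offset":[0.011,0.0017,-0.011],"rot":[0,0.122,0],"fingers":1},{"offset":[0.0124,0.0017,-0.0094],"rot":[0,0.122,0],"fingers":1},{"offset":[0.0135,0.0017,-0.0078],"rot":[0,0.122,0],"fingers":1},{"offset":[0.0143,0.0017,-0.006],"rot":[0,0.122,0],"fingers":1},{"offset":[0.015,0.0017,-0.0043],"rot":[0,0.122,0],"fingers":1},{"offset":[0.0154,0.0017,-0.0024],"rot":[0,0.122,0],"fingers":1},{"offset":[0.0155,0.0017,-0.0005],"rot":[0,0.122,0],"fingers":1},{"offset":[0.0155,0.0017,0.0014],"rot":[0,0.122,0],"fingers":1}])

```text
clock: 5.15
eef_pos: [0.4789, -0.2345, 0.1942]
tool_rot: [-0.502, 0.498, -0.496, 0.505]
wrist_force: [0.5, 0.2, -0.5]
gripper_width: 0.0948
```

```bash
python3 - <<'E'
from plan import *
s=arm.state();print(s["clock"],s["eef_pos"],s["qpos"].round(3),s["qd"].round(3),R.from_quat(s["tool_rot"]).as_matrix().round(3))
i=arm.camera_info("wrist"); p,d=arm.capture("wrist"); cv2.imwrite("pics/w2.png",p[:,:,::-1]);np.savez("w2",d=d,**i)
s=arm.state();print(s["clock"],s["eef_pos"])
E
```

```text
5.15 [ 0.47885057 -0.23445636  0.19419092] [-0.582  0.385  1.808  0.007  0.951  0.971] [-1.920e-01  1.660e-01 -2.160e-01 -1.000e-03  5.500e-02  1.056e+00] [[ 0.014  0.002  1.   ]
 [-1.     0.006  0.014]
 [-0.006 -1.     0.002]]
5.2 [ 0.47943501 -0.23622523  0.19384931]
```

View pics/w2.png

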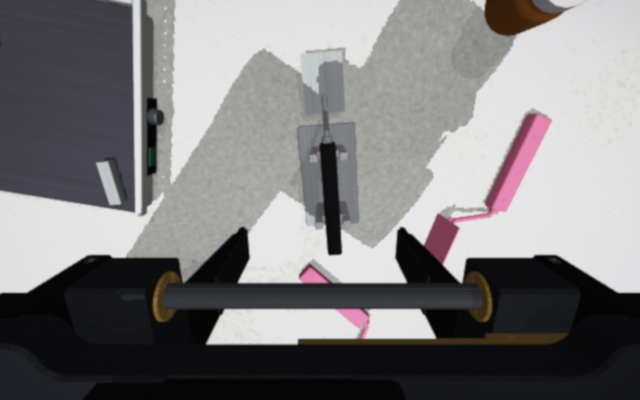

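The wrist picture shows the turner clearly: handle from (325,145) to (334,252), blade at (323,80), foot around (328,175). I'll measure both.

```bash
python3 - <<'E'
from plan import *
Z=np.load("w2.npz"); i={k:Z[k] for k in("K","eye","orientation")}; d=Z["d"]; P=cloud(i,d)
im=cv2.imread("pics/w2.png"); g=im.max(2)
reg=np.zeros(d.shape,bool); reg[35:262,290:365]=1
h=reg&(g<60)&(P[...,2]>.07)&(P[...,2]<.1)
c=P[h]; print("handle",len(c),c.mean(0),np.median(c[:,2]))
q=c[:,:2]; r=cv2.minAreaRect(q.astype(np.float32));print(r)
# centreline fit on top points
t=c[np.abs(c[:,2]-.084)<.004]; r=cv2.minAreaRect(t[:,:2].astype(np.float32)); print(len(t),r)
u,s_,v=np.linalg.svd(t[:,:2]-t[:,:2].mean(0)); print("yaw",np.arctan(v[0,1]/v[0,0]),t.mean(0))
a=np.array([np.cos(.085),np.sin(.085)])
ax=v[0]*np.sign(v[0,0]); pr=t[:,:2]@ax; print("along",np.percentile(pr,[0,.5,99.5,100]), "lat",np.median(t[:,:2]@np.array([-ax[1],ax[0]])))
o=ax*( (pr.min()+.07+pr.max()-.05)/2)+np.array([-ax[1],ax[0]])*np.median(t[:,:2]@np.array([-ax[1],ax[0]])); print("origin est",o)
# foot
f=reg&(np.abs(P[...,2]-.008)<.003); print("foot?")
c=P[f]; 
c=c[(c[:,0]<.56)]; r=cv2.minAreaRect(c[:,:2].astype(np.float32));print(r)
# foot by colour: pixel polygon corners at z=.008
for uv in[(297,126),(354,122),(359,222),(307,226)]: print(uv,at_z(i,uv,.008).round(4))
b=reg&(P[...,2]>.009)&(P[...,0]>.555); c=P[b];print("blade",len(c),c.mean(0), np.percentile(c[:,0],[1,99]))
A=np.c_[c[:,0],c[:,1],np.ones(len(c))]; 
cc=c[(c[:,2]<.025)]; A=np.c_[cc[:,0],cc[:,1],np.ones(len(cc))]; print(np.linalg.lstsq(A,cc[:,2],rcond=None)[0],cc.min(0),cc.max(0))
big=cv2.resize(im[30:262,270:400],None,fx=2.5,fy=2.5,interpolation=cv2.INTER_CUBIC);cv2.imwrite("pics/w2c.png",big)
E
```

```text
handle 1601 [ 0.47734726 -0.24320145  0.08323961] 0.0832641570510192
((0.47259294986724854, -0.24320672452449799), (0.11799730360507965, 0.015927404165267944), 4.950419902801514)
1600 ((0.47259294986724854, -0.24320672452449799), (0.11799730360507965, 0.015927404165267944), 4.950419902801514)
yaw 0.08914392793901485 [ 0.47731345 -0.24320064  0.08324486]
along [0.39006019 0.39101457 0.50730491 0.508078  ] lat -0.2847252359314464
origin est [ 0.4825942  -0.24272564]
foot?
((0.48187118768692017, -0.24221494793891907), (0.13003598153591156, 0.06999135762453079), 5.104391098022461)
(297, 126) [ 0.543  -0.2031  0.008 ]
(354, 122) [ 0.5487 -0.2711  0.008 ]
(359, 222) [ 0.4212 -0.2836  0.008 ]
(307, 226) [ 0.4144 -0.215   0.008 ]
blade 2582 [ 0.5911333  -0.23267545  0.02472272] [0.55827858 0.62302945]
[ 0.05411845  0.00622502 -0.01519828] [ 0.55748906 -0.25716126  0.01118134] [ 0.62453346 -0.20784171  0.02460038]
```

View pics/w2c.png

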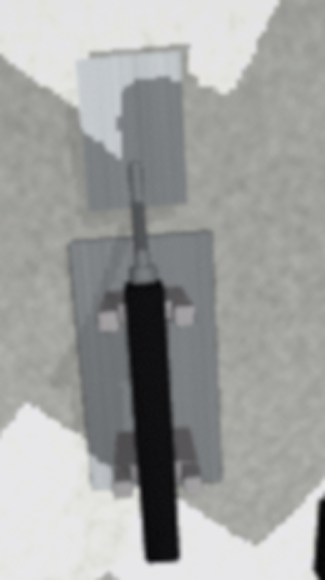

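```bash
cat >> plan.py <<'E'
def hd(yaw,pitch=0,roll=0):
    "half-turned tool; tool z=turner x, tool x=-turner y, tool y=-turner z. pitch>0 nose down, roll>0 left side up"
    B=R.from_matrix(np.array([[0,-1,0],[0,0,-1],[1,0,0]]).T)  # columns tool x,y,z in turner frame
    return R.from_euler('ZYX',[yaw,pitch,roll])*B
E
python3 - <<'E'
from plan import *
Z=np.load("w2.npz"); i={k:Z[k] for k in("K","eye","orientation")}; P=cloud(i,Z["d"])
reg=np.zeros(Z["d"].shape,bool); reg[35:262,290:365]=1
for nm,m in [("foot",reg&(np.abs(P[...,2]-.008)<.0025)&(P[...,0]<.55)),("blade",reg&(P[...,2]>.0115)&(P[...,2]<.021)&(P[...,0]>.556)),("bench",(np.abs(P[...,2])<.003)&(np.abs(P[...,0]-.55)<.12)&(np.abs(P[...,1]+.24)<.1))]:
    c=P[m]; A=np.c_[c[:,0]-.59,c[:,1]+.237,np.ones(len(c))]; print(nm,len(c),np.linalg.lstsq(A,c[:,2],rcond=None)[0])
s=arm.state()
plan([.4826,-.2425,.08],hd(.0885),5)
E
```

```text
foot 3390 [ 0.00099976 -0.00047284  0.0074719 ]
blade 2482 [0.0568652  0.00648918 0.01522047]
bench 26380 [ 0.00130293  0.00016781 -0.00047097]
([0.0014, 0.0228, 0.0006], [-0.0, -0.017, -0.001])
([0.0014, 0.0228, 0.0006], [-0.0, -0.017, -0.001])
([0.0013, 0.0228, 0.0006], [-0.0, -0.017, -0.001])
([0.0013, 0.0228, 0.0005], [-0.0, -0.017, -0.001])
([0.0013, 0.0228, 0.0005], [-0.0, -0.017, -0.001])
```

Request:
carry_out(deltas=[{"offset":[0.0014,0.0228,0.0006],"rot":[0,-0.017,-0.001],"fingers":1},{"offset":[0.0014,0.0228,0.0006],"rot":[0,-0.017,-0.001],"fingers":1},{"offset":[0.0013,0.0228,0.0006],"rot":[0,-0.017,-0.001],"fingers":1},{"offset":[0.0013,0.0228,0.0005],"rot":[0,-0.017,-0.001],"fingers":1},{"offset":[0.0013,0.02,0.0005],"rot":[0,-0.017,-0.001],"fingers":1},{"offset":[0,0,0],"rot":[0,0,0],"fingers":1},{"offset":[0,0,0],"rot":[0,0,0],"fingers":1},{"offset":[0,0,0],"rot":[0,0,0],"fingers":1}])

```text
clock: 6.0
eef_pos: [0.4864, -0.236, 0.0797]
tool_rot: [-0.527, 0.47, -0.471, 0.529]
wrist_force: [-0.4, -0.1, 0.3]
gripper_width: 0.0951
```

```bash
python3 - <<'E'
from plan import *
s=arm.state();print(s["clock"],s["eef_pos"],s["wrist_force"],R.from_quat(s["tool_rot"]).as_matrix().round(4))
plan([.4826,-.2425,.053],hd(.0885),3)
E
```

```text
6.0 [ 0.48638355 -0.23598385  0.07973918] [-0.39339542 -0.12977849  0.33899809] [[ 1.143e-01  3.100e-03  9.934e-01]
 [-9.935e-01  0.000e+00  1.143e-01]
 [ 3.000e-04 -1.000e+00  3.100e-03]]
([0.002, 0.0089, -0.0015], [-0.001, 0.009, 0.0])
([0.002, 0.0089, -0.0015], [-0.001, 0.009, 0.0])
([0.002, 0.0089, -0.0015], [-0.001, 0.009, 0.0])
```

Request:
carry_out(deltas=[{"offset":[0.002,0.0089,-0.0015],"rot":[-0.001,0.009,0],"fingers":1},{"offset":[0.002,0.0089,-0.0015],"rot":[-0.001,0.009,0],"fingers":1},{"offset":[0.002,0.0085,-0.0015],"rot":[-0.001,0.009,0],"fingers":1},{"offset":[0,0,0],"rot":[0,0,0],"fingers":1},{"offset":[0,0,0],"rot":[0,0,0],"fingers":1},{"offset":[0,0,0],"rot":[0,0,0],"fingers":1},{"offset":[0,0,0],"rot":[0,0,0],"fingers":1},{"offset":[0,0,0],"rot":[0,0,0],"fingers":1}])

```text
clock: 6.8
eef_pos: [0.4831, -0.2435, 0.0536]
tool_rot: [-0.521, 0.477, -0.48, 0.521]
wrist_force: [0.1, -0.1, -0.3]
gripper_width: 0.095
```

```bash
python3 - <<'E'
from plan import *
s=arm.state();print(s["clock"],s["eef_pos"],s["wrist_force"],R.from_quat(s["tool_rot"]).as_matrix().round(4))
plan([.4826,-.2425,.053],hd(.0885),2)
E
```

```text
6.8 [ 0.48314051 -0.24348216  0.05356352] [ 0.12047481 -0.13653755 -0.26735299] [[ 0.0849  0.0031  0.9964]
 [-0.9964 -0.0024  0.0849]
 [ 0.0026 -1.      0.0029]]
([-0.0005, 0.0003, -0.0002], [-0.001, -0.002, 0.001])
([-0.0005, 0.0003, -0.0002], [-0.001, -0.002, 0.001])
```

Request:
carry_out(deltas=[{"offset":[-0.001,0.0005,-0.0005],"rot":[-0.003,-0.004,0.0025],"fingers":1},{"offset":[0,0,0],"rot":[0,0,0],"fingers":0.5},{"offset":[0,0,0],"rot":[0,0,0],"fingers":0.2},{"offset":[0,0,0],"rot":[0,0,0],"fingers":0},{"offset":[0,0,0],"rot":[0,0,0],"fingers":0},{"offset":[0,0,0],"rot":[0,0,0],"fingers":0},{"offset":[0,0,0],"rot":[0,0,0],"fingers":0},{"offset":[0,0,0],"rot":[0,0,0],"fingers":0}])

```text
clock: 7.6
eef_pos: [0.4827, -0.2424, 0.0535]
tool_rot: [0.522, -0.477, 0.477, -0.522]
wrist_force: [-0.9, 0.1, -0.4]
gripper_width: 0.0445
```

```bash
python3 - <<'E'
from plan import *
s=arm.state();print(s["clock"],s["eef_pos"],s["wrist_force"],s["gripper_width"],R.from_quat(s["tool_rot"]).as_matrix().round(4))
E
```

```text
7.6 [ 0.48274272 -0.24240255  0.05346496] [-0.92564525  0.14408128 -0.41324788] 0.04447903945417187 [[ 8.95e-02  3.00e-04  9.96e-01]
 [-9.96e-01 -4.00e-04  8.95e-02]
 [ 4.00e-04 -1.00e+00  3.00e-04]]
```

Request:
carry_out(deltas=[{"offset":[0,0,0],"rot":[0,0,0],"fingers":0},{"offset":[0,0,0],"rot":[0,0,0],"fingers":0},{"offset":[0,0,0],"rot":[0,0,0],"fingers":0},{"offset":[0,0,0],"rot":[0,0,0],"fingers":0},{"offset":[0,0,0],"rot":[0,0,0],"fingers":0},{"offset":[0,0,0],"rot":[0,0,0],"fingers":0},{"offset":[0,0,0],"rot":[0,0,0],"fingers":0},{"offset":[0,0,0],"rot":[0,0,0],"fingers":0}])

```text
clock: 8.4
eef_pos: [0.4827, -0.2424, 0.0534]
tool_rot: [0.522, -0.477, 0.477, -0.522]
wrist_force: [0.3, -0.1, -0.3]
gripper_width: 0.0159
```

```bash
python3 - <<'E'
from plan import *
s=arm.state();print(s["clock"],s["eef_pos"],s["wrist_force"],s["ft_torque"],s["gripper_width"],R.from_quat(s["tool_rot"]).as_matrix().round(4))
plan([.4826,-.2425,.16],hd(.0885),6)
E
```

```text
8.4 [ 0.4827376  -0.24240179  0.05344998] [ 0.28763284 -0.09541731 -0.34994868] [-0.0838711   0.167587   -0.02075121] 0.015886442306560066 [[ 8.96e-02  3.00e-04  9.96e-01]
 [-9.96e-01 -4.00e-04  8.96e-02]
 [ 4.00e-04 -1.00e+00  2.00e-04]]
([0.0, -0.0178, -0.0], [-0.0, 0.0, 0.0])
([0.0, -0.0178, -0.0], [-0.0, 0.0, 0.0])
([0.0, -0.0178, -0.0], [-0.0, 0.0, 0.0])
([0.0, -0.0178, -0.0], [-0.0, 0.0, 0.0])
([0.0, -0.0178, -0.0], [-0.0, 0.0, 0.0])
([0.0, -0.0178, -0.0], [-0.0, 0.0, 0.0])
```

Request:
carry_out(deltas=[{"offset":[0,-0.01,0],"rot":[0,0,0],"fingers":0},{"offset":[0,-0.018,0],"rot":[0,0,0],"fingers":0},{"offset":[0,-0.018,0],"rot":[0,0,0],"fingers":0},{"offset":[0,-0.018,0],"rot":[0,0,0],"fingers":0},{"offset":[0,-0.018,0],"rot":[0,0,0],"fingers":0},{"offset":[0,-0.018,0],"rot":[0,0,0],"fingers":0},{"offset":[0,-0.01,0],"rot":[0,0,0],"fingers":0},{"offset":[0,0,0],"rot":[0,0,0],"fingers":0}])

```text
clock: 9.2
eef_pos: [0.4816, -0.2416, 0.1705]
tool_rot: [0.522, -0.478, 0.476, -0.522]
wrist_force: [0.5, 0.6, -2.6]
gripper_width: 0.0157
```

```bash
python3 - <<'E'
from plan import *
s=arm.state();print(s["clock"],s["eef_pos"],s["wrist_force"],s["ft_torque"],s["gripper_width"],R.from_quat(s["tool_rot"]).as_matrix().round(4))
plan([.4535,.1457,.155],hd(-.154),12)
E
```

```text
9.2 [ 0.48162442 -0.24162333  0.17046751] [ 0.51882344  0.64194852 -2.55107402] [-0.01690925  0.20043534  0.01954529] 0.01571960374621026 [[ 0.0896 -0.0019  0.996 ]
 [-0.996   0.0011  0.0896]
 [-0.0012 -1.     -0.0018]]
([-0.0324, 0.0013, 0.0006], [0.0, 0.02, -0.0])
([-0.0324, 0.0013, -0.0001], [0.0, 0.02, -0.0])
([-0.0324, 0.0013, -0.0008], [0.0, 0.02, -0.0])
([-0.0323, 0.0013, -0.0014], [0.0, 0.02, -0.0])
([-0.0323, 0.0013, -0.0021], [0.0, 0.02, -0.0])
([-0.0322, 0.0013, -0.0027], [0.0, 0.02, -0.0])
([-0.0322, 0.0013, -0.0034], [0.0, 0.02, -0.0])
([-0.0321, 0.0013, -0.004], [0.0, 0.02, -0.0])
([-0.032, 0.0013, -0.0047], [0.0, 0.02, -0.0])
([-0.0319, 0.0013, -0.0053], [0.0, 0.02, -0.0])
([-0.0318, 0.0013, -0.006], [0.0, 0.02, -0.0])
([-0.0317, 0.0013, -0.0066], [0.0, 0.02, -0.0])
```

Held (weight about 2 N), so step 1 should be met. Moving over the plate.

Request:
carry_out(deltas=[{"offset":[-0.02,0.001,0.0005],"rot":[0,0.02,0],"fingers":0},{"offset":[-0.0324,0.0013,0],"rot":[0,0.02,0],"fingers":0},{"offset":[-0.0324,0.0013,-0.001],"rot":[0,0.02,0],"fingers":0},{"offset":[-0.0324,0.0013,-0.0014],"rot":[0,0.02,0],"fingers":0},{"offset":[-0.0323,0.0013,-0.002],"rot":[0,0.02,0],"fingers":0},{"offset":[-0.0322,0.0013,-0.0027],"rot":[0,0.02,0],"fingers":0},{"offset":[-0.0322,0.0013,-0.0034],"rot":[0,0.02,0],"fingers":0},{"offset":[-0.0321,0.0013,-0.004],"rot":[0,0.02,0],"fingers":0}])

```text
clock: 10.0
eef_pos: [0.4614, 0.0101, 0.1557]
tool_rot: [-0.48, 0.523, -0.518, 0.477]
wrist_force: [0.4, -0.0, -1.7]
gripper_width: 0.0158
```

Request:
carry_out(deltas=[{"offset":[-0.032,0.0013,-0.0047],"rot":[0,0.02,0],"fingers":0},{"offset":[-0.032,0.0013,-0.0053],"rot":[0,0.02,0],"fingers":0},{"offset":[-0.032,0.0013,-0.006],"rot":[0,0.02,0],"fingers":0},{"offset":[-0.03,0.0013,-0.0066],"rot":[0,0.02,0],"fingers":0},{"offset":[-0.012,0,-0.002],"rot":[0,0,0],"fingers":0},{"offset":[0,0,0],"rot":[0,0,0],"fingers":0},{"offset":[0,0,0],"rot":[0,0,0],"fingers":0},{"offset":[0,0,0],"rot":[0,0,0],"fingers":0}])

```text
clock: 10.8
eef_pos: [0.4493, 0.1571, 0.1464]
tool_rot: [-0.462, 0.543, -0.535, 0.454]
wrist_force: [0.2, 0.7, -1.9]
gripper_width: 0.0161
```

```bash
python3 - <<'E'
from plan import *
s=arm.state();print(s["clock"],s["eef_pos"],s["qpos"].round(3),s["wrist_force"],R.from_quat(s["tool_rot"]).as_matrix().round(4))
i=arm.camera_info("wrist"); p,d=arm.capture("wrist"); cv2.imwrite("pics/w3.png",p[:,:,::-1]);np.savez("w3",d=d,**i)
E
```

```text
10.8 [0.44934987 0.15709953 0.14640227] [0.195 0.381 1.984 0.006 0.792 1.924] [ 0.16428229  0.72536122 -1.90193303] [[-0.1613 -0.0157  0.9868]
 [-0.9869  0.0012 -0.1613]
 [ 0.0013 -0.9999 -0.0157]]
```

View pics/w3.png

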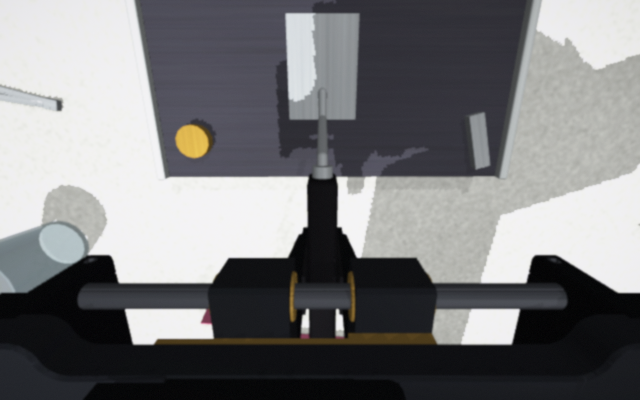

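```bash
python3 - <<'E'
from plan import *
Z=np.load("w3.npz"); i={k:Z[k] for k in("K","eye","orientation")}; P=cloud(i,Z["d"]); im=cv2.imread("pics/w3.png")
# plate top points in this view: front edge line, sides
m=(np.abs(P[...,2]-.040)<.004)&(im.max(2)<120); m[230:]=0
c=P[m]; print(len(c),np.median(c[:,2]))
A=np.c_[c[:,0]-.55,c[:,1]-.13,np.ones(len(c))];print("plane",np.linalg.lstsq(A,c[:,2],rcond=None)[0])
# blade
s=arm.state(); M=R.from_quat(s["tool_rot"]); T=np.stack([M.apply([0,0,1]),M.apply([-1,0,0]),M.apply([0,-1,0])],1) 
o=s["eef_pos"]-.0186*M.apply([0,1,0])
q=(P-o)@T
b=(q[...,0]>.075)&(q[...,0]<.146)&(abs(q[...,1])<.03)&(q[...,2]>-.066)&(q[...,2]<-.048); b[230:]=0
c=q[b]; A=np.c_[c[:,0]-.11,c[:,1],np.ones(len(c))]; r=np.linalg.lstsq(A,c[:,2],rcond=None)[0]; res=c[:,2]-A@r
k=abs(res)<.002; r=np.linalg.lstsq(A[k],c[k,2],rcond=None)[0]; print("blade",len(c),k.sum(),r,np.percentile(c[k,0],[.5,99.5]),np.percentile(c[k,1],[.5,99.5]))
# plate corners front
for uv in [(167,177),(502,177),(147,60),(523,60)]: print(uv,at_z(i,uv,.04).round(4))
# tile from top & scene (initial)
for n in("top","scene"):
    im0=cv2.imread(f"pics/{n}0.png"); I=arm.camera_info(n)
    uv0=proj(I,[.645,.12,.048]); u0,v0=np.round(uv0).astype(int)
    sub=im0[v0-22:v0+22,u0-22:u0+22].min(2); t=cv2.threshold(sub,0,255,cv2.THRESH_BINARY+cv2.THRESH_OTSU)[1]
    nl,l,st,ce=cv2.connectedComponentsWithStats(t); j=min(range(1,nl),key=lambda k:np.hypot(*(ce[k]-22))); 
    pts=np.argwhere(l==j)[:,::-1]+[u0-22,v0-22]
    W=np.array([at_z(I,p,.047)[:2] for p in pts]); rr=cv2.minAreaRect(W.astype(np.float32)); print(n,st[j],"centroid",W.mean(0),rr)
E
```

```text
53767 0.03953346993136103
plane [ 1.17660651e-03 -5.54815214e-05  3.95558876e-02]
blade 7360 7064 [ 0.06427276  0.00159626 -0.05676562] [0.07698139 0.14024354] [-0.0228548   0.02268593]
(167, 177) [0.4916 0.3026 0.04  ]
(502, 177) [ 0.4391 -0.0201  0.04  ]
(147, 60) [0.5943 0.2863 0.04  ]
(523, 60) [ 0.542  -0.0353  0.04  ]
top [ 12  12  21  20 346] centroid [0.64707379 0.12069284] ((0.6472739577293396, 0.12079490721225739), (0.052061084657907486, 0.05267505720257759), 82.63860321044922)
scene [  7  11  28  25 376] centroid [0.64918453 0.11882232] ((0.6484856605529785, 0.11857310682535172), (0.050907932221889496, 0.051090341061353683), 85.1414566040039)
```

```bash
cat >> plan.py <<'E'
PC=np.array([.574,.1255,.040]); PY=-.156; BEND=.06; G=.0186
TIP=np.array([.078+.064*np.cos(BEND),0,-.060+.064*np.sin(BEND)])
def tcp_tip(x,y,z,pitch=0,roll=0,yaw=None,pt=TIP):
    "TCP pose for turner point pt at plate coords x,y,z(above plate top)"
    yaw=PY if yaw is None else yaw
    w=PC+R.from_euler('z',PY).apply([x,y,z])
    T=R.from_euler('ZYX',[yaw,pitch,roll]); Rt=hd(yaw,pitch,roll)
    o=w-T.apply(pt); return o+Rt.apply([0,G,0]),Rt
def tip_now(pt=TIP):
    s=arm.state();Rt=R.from_quat(s["tool_rot"]); M=Rt.as_matrix()
    T=np.stack([M[:,2],-M[:,0],-M[:,1]],1); o=s["eef_pos"]-G*M[:,1]
    q=R.from_euler('z',-PY).apply(o+T@pt-PC); e=R.from_matrix(T).as_euler('ZYX'); e[0]-=PY
    print("t%.2f tip(plate) %s  dyaw,pitch,roll %s  F %s tq %s w %.4f tcp %s"%(s["clock"],(q*1000).round(2),e.round(4),s["wrist_force"].round(2),s["ft_torque"].round(3),s["gripper_width"],s["eef_pos"].round(4)))
E
python3 - <<'E'
from plan import *
tip_now(); p,r=tcp_tip(.025,.006,.010,.09); print(p)
plan(p,r,6)
E
```

```text
t10.85 tip(plate) [13.29 10.77 66.67]  dyaw,pitch,roll [-0.0064  0.0156 -0.0013]  F [-0.44 -0.7  -2.43] tq [-0.065  0.188  0.035] w 0.0156 tcp [0.4494 0.157  0.1464]
[0.46336907 0.14897356 0.10016268]
([0.0009, 0.0077, 0.0026], [-0.012, -0.001, 0.0])
([0.0009, 0.0076, 0.0027], [-0.012, -0.001, 0.0])
([0.0009, 0.0076, 0.0028], [-0.012, -0.001, 0.0])
([0.0009, 0.0076, 0.0029], [-0.012, -0.001, 0.0])
([0.0009, 0.0075, 0.003], [-0.012, -0.001, 0.0])
([0.0009, 0.0075, 0.0031], [-0.012, -0.001, 0.0])
```

Request:
carry_out(deltas=[{"offset":[0.001,0.0077,0.0026],"rot":[-0.012,-0.001,0],"fingers":0},{"offset":[0.001,0.0076,0.0027],"rot":[-0.012,-0.001,0],"fingers":0},{"offset":[0.001,0.0076,0.0028],"rot":[-0.012,-0.001,0],"fingers":0},{"offset":[0.001,0.0076,0.0029],"rot":[-0.012,-0.001,0],"fingers":0},{"offset":[0.001,0.0075,0.003],"rot":[-0.012,-0.001,0],"fingers":0},{"offset":[0.001,0.005,0.003],"rot":[-0.012,-0.001,0],"fingers":0},{"offset":[0,0,0],"rot":[0,0,0],"fingers":0},{"offset":[0,0,0],"rot":[0,0,0],"fingers":0}])

```text
clock: 11.65
eef_pos: [0.4652, 0.1452, 0.0977]
tool_rot: [-0.48, 0.563, -0.512, 0.436]
wrist_force: [0.5, 0.2, -1.7]
gripper_width: 0.0159
```

```bash
python3 - <<'E'
from plan import *
tip_now(); p,r=tcp_tip(.028,.006,.002,.09); print(p)
plan(p,r,5)
E
```

```text
t11.65 tip(plate) [27.12  2.03  6.72]  dyaw,pitch,roll [-0.0037  0.0956 -0.0013]  F [ 0.47  0.16 -1.69] tq [-0.061  0.171  0.013] w 0.0159 tcp [0.4652 0.1452 0.0977]
[0.46633264 0.14850745 0.09216268]
([-0.0007, 0.0011, 0.0002], [0.001, -0.001, 0.0])
([-0.0007, 0.0011, 0.0002], [0.001, -0.001, 0.0])
([-0.0007, 0.0011, 0.0002], [0.001, -0.001, 0.0])
([-0.0007, 0.0011, 0.0002], [0.001, -0.001, 0.0])
([-0.0007, 0.0011, 0.0002], [0.001, -0.001, 0.0])
```

Request:
carry_out(deltas=[{"offset":[-0.001,0.0011,0],"rot":[0.001,-0.001,0],"fingers":0},{"offset":[-0.001,0.0011,0],"rot":[0.001,-0.001,0],"fingers":0},{"offset":[-0.001,0.001,0],"rot":[0.001,-0.001,0],"fingers":0},{"offset":[-0.001,0.001,0],"rot":[0.001,-0.001,0],"fingers":0},{"offset":[0,0,0],"rot":[0,0,0],"fingers":0},{"offset":[0,0,0],"rot":[0,0,0],"fingers":0},{"offset":[0,0,0],"rot":[0,0,0],"fingers":0},{"offset":[0,0,0],"rot":[0,0,0],"fingers":0}])

```text
clock: 12.45
eef_pos: [0.4654, 0.1502, 0.0943]
tool_rot: [-0.48, 0.56, -0.513, 0.439]
wrist_force: [0.1, 0.3, -1.0]
gripper_width: 0.0159
```

```bash
python3 - <<'E'
from plan import *
tip_now()
E
```

```text
t12.45 tip(plate) [26.84  7.74  4.24]  dyaw,pitch,roll [ 0.0018  0.0891 -0.0003]  F [ 0.05  0.29 -0.99] tq [0.015 0.086 0.   ] w 0.0159 tcp [0.4654 0.1502 0.0943]
```

```bash
python3 - <<'E'
from plan import *
i=arm.camera_info("wrist"); p,d=arm.capture("wrist"); cv2.imwrite("pics/w4.png",p[:,:,::-1]);np.savez("w4",d=d,**i)
tip_now()
P=cloud(i,d); s=arm.state(); M=R.from_quat(s["tool_rot"]); T=np.stack([M.apply([0,0,1]),M.apply([-1,0,0]),M.apply([0,-1,0])],1) 
o=s["eef_pos"]-.0186*M.apply([0,1,0])
q=(P-o)@T
b=(q[...,0]>.08)&(q[...,0]<.14)&(abs(q[...,1])<.02)&(q[...,2]>-.068)&(q[...,2]<-.046); b[230:]=0
c=q[b];w=P[b]; A=np.c_[c[:,0]-.11,c[:,1],np.ones(len(c))]; r=np.linalg.lstsq(A,c[:,2],rcond=None)[0];k=abs(c[:,2]-A@r)<.0015
print(k.sum(),np.linalg.lstsq(A[k],c[k,2],rcond=None)[0]); 
pp=(w-PC)@R.from_euler('z',PY).as_matrix()
for a in np.arange(.08,.14,.01):
    z=pp[k&(abs(c[:,0]-a)<.004)]; print(round(a,3),np.median(z,0).round(4))
tip_now()
E
```

```text
t12.50 tip(plate) [26.84  7.74  4.24]  dyaw,pitch,roll [ 0.0018  0.0891 -0.0003]  F [-0.53  0.1  -2.39] tq [-0.046  0.147  0.013] w 0.0156 tcp [0.4654 0.1502 0.0943]
5599 [ 6.38309282e-02 -4.10652343e-05 -5.67714787e-02]
0.08 [-0.0327  0.0105  0.0072]
0.09 [-0.0248  0.0105  0.007 ]
0.1 [-0.0152  0.0078  0.0066]
0.11 [-0.0048  0.0078  0.0065]
0.12 [0.0052 0.0078 0.0062]
0.13 [0.015  0.0072 0.006 ]
0.14 [0.0231 0.0078 0.0058]
t12.50 tip(plate) [26.84  7.74  4.24]  dyaw,pitch,roll [ 0.0018  0.0891 -0.0003]  F [-0.53  0.1  -2.39] tq [-0.046  0.147  0.013] w 0.0156 tcp [0.4654 0.1502 0.0943]
```

View pics/w4.png

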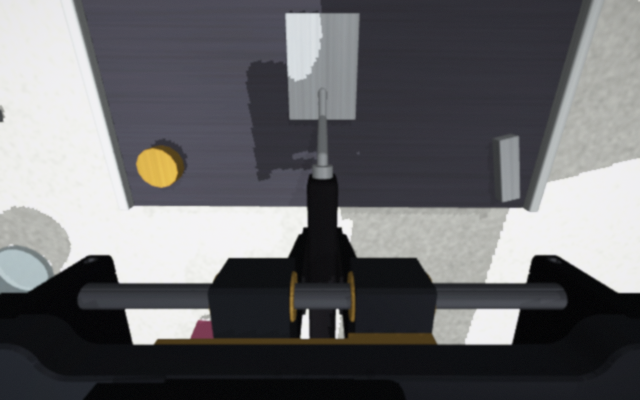

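Request:
carry_out(deltas=[{"offset":[0.0005,0.001,0],"rot":[0,-0.001,0],"fingers":0},{"offset":[0.0005,0.001,0],"rot":[0,0,0],"fingers":0},{"offset":[0,0.001,0],"rot":[0,0,0],"fingers":0},{"offset":[0,0.0007,0],"rot":[0,0,0],"fingers":0},{"offset":[0,0,0],"rot":[0,0,0],"fingers":0},{"offset":[0,0,0],"rot":[0,0,0],"fingers":0},{"offset":[0,0,0],"rot":[0,0,0],"fingers":0},{"offset":[0,0,0],"rot":[0,0,0],"fingers":0}])

```text
clock: 13.3
eef_pos: [0.4649, 0.1491, 0.0902]
tool_rot: [-0.48, 0.56, -0.512, 0.439]
wrist_force: [-0.9, -0.3, -2.5]
gripper_width: 0.016
```

```bash
python3 -c "
from plan import *
tip_now()"
```

```text
t13.30 tip(plate) [26.51  6.67  0.12]  dyaw,pitch,roll [ 0.0026  0.0892 -0.0003]  F [-0.85 -0.34 -2.5 ] tq [-0.041  0.142  0.002] w 0.0160 tcp [0.4649 0.1491 0.0902]
```

Request:
carry_out(deltas=[{"offset":[0,0.0004,0],"rot":[0,0,0],"fingers":0},{"offset":[0,0,0],"rot":[0,0,0],"fingers":0},{"offset":[0,0.0004,0],"rot":[0,0,0],"fingers":0},{"offset":[0,0,0],"rot":[0,0,0],"fingers":0},{"offset":[0,0.0004,0],"rot":[0,0,0],"fingers":0},{"offset":[0,0,0],"rot":[0,0,0],"fingers":0},{"offset":[0,0,0],"rot":[0,0,0],"fingers":0},{"offset":[0,0,0],"rot":[0,0,0],"fingers":0}])

```text
clock: 14.1
eef_pos: [0.4649, 0.1492, 0.0894]
tool_rot: [-0.48, 0.56, -0.513, 0.439]
wrist_force: [-1.0, 0.7, 0.0]
gripper_width: 0.0155
```

```bash
python3 -c "
from plan import *
tip_now()"
```

```text
t14.10 tip(plate) [26.53  6.79 -0.59]  dyaw,pitch,roll [ 0.0028  0.0884 -0.0001]  F [-1.    0.67  0.01] tq [-0.037  0.132 -0.002] w 0.0155 tcp [0.4649 0.1492 0.0894]
```

```bash
python3 -c "
from plan import *
p,d=arm.capture('scene'); cv2.imwrite('pics/s5.png',p[:,:,::-1])
tip_now()
i=arm.camera_info('scene'); uv=proj(i,[.65,.12,.05]).astype(int); c=p[uv[1]-60:uv[1]+60,uv[0]-60:uv[0]+100,::-1]
cv2.imwrite('pics/s5c.png',cv2.resize(c,None,fx=5,fy=5,interpolation=cv2.INTER_CUBIC))
p,d=arm.capture('top')
tip_now()"
```

```text
t14.15 tip(plate) [26.52  6.77 -0.62]  dyaw,pitch,roll [ 0.0028  0.0885 -0.0001]  F [-0.74 -0.17 -0.72] tq [-0.087  0.146 -0.001] w 0.0159 tcp [0.4649 0.1491 0.0893]
t14.20 tip(plate) [26.53  6.8  -0.62]  dyaw,pitch,roll [ 0.0028  0.0885 -0.    ]  F [-1.33  0.54  0.53] tq [-0.093  0.109  0.011] w 0.0158 tcp [0.4649 0.1492 0.0893]
```

View pics/s5c.png

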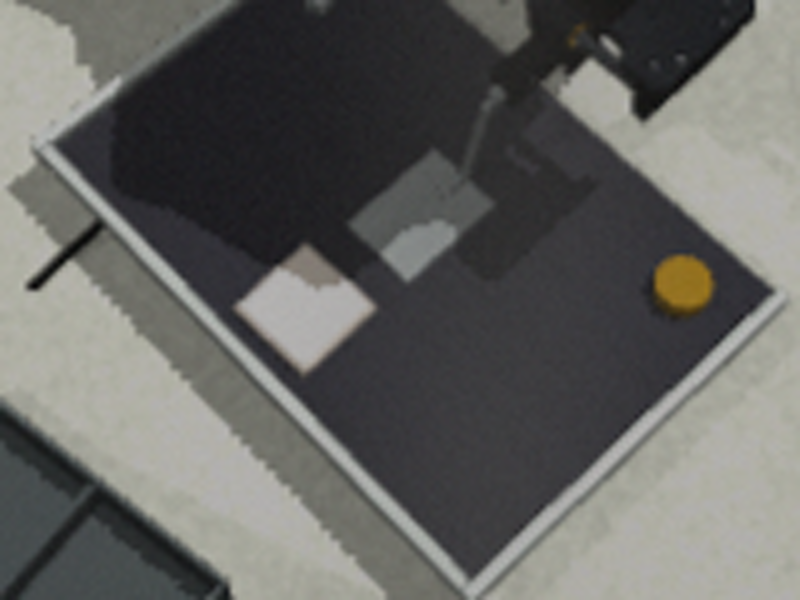

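```bash
python3 -c "
from plan import *
i=arm.camera_info('scene'); uv=proj(i,[.65,.12,.05]).astype(int)-60
M=R.from_euler('z',PY).as_matrix()
f=lambda x,y,z:((at_z(i,(uv[0]+(x+.5)/5-.5,uv[1]+(y+.5)/5-.5),z)-PC)@M*1000).round(1)
print('blade corners',f(348,222,.042),f(408,282,.042),f(435,152,.044),f(493,203,.044))
print('tile',[f(*q,.047) for q in [(305,245),(378,305),(305,375),(235,307)]])
print('plate',[f(*q,.046) for q in [(40,148),(470,592),(783,295)]])
"
```

```text
blade corners [ 25.4 -16.8   2. ] [26.3 29.4  2. ] [-35.7 -14.6   4. ] [-36.6  27.9   4. ]
tile [array([ 52.2, -20.4,   7. ]), array([47.8, 29.8,  7. ]), array([100. ,  32.4,   7. ]), array([101.3, -19.1,   7. ])]
plate [array([ 116.3, -160.1,    6. ]), array([116., 165.,   6.]), array([-105.6,  166.2,    6. ])]
```

Request:
carry_out(deltas=[{"offset":[0,-0.0002,0.0025],"rot":[0,0,0],"fingers":0},{"offset":[0,-0.0002,0.0025],"rot":[0,0,0],"fingers":0},{"offset":[0,-0.0002,0.0025],"rot":[0,0,0],"fingers":0},{"offset":[0,-0.0002,0.0025],"rot":[0,0,0],"fingers":0},{"offset":[0,-0.0002,0.0025],"rot":[0,0,0],"fingers":0},{"offset":[0,-0.0002,0.0025],"rot":[0,0,0],"fingers":0},{"offset":[0,0,0],"rot":[0,0,0],"fingers":0},{"offset":[0,0,0],"rot":[0,0,0],"fingers":0}])

```text
clock: 15.0
eef_pos: [0.4814, 0.1466, 0.0892]
tool_rot: [-0.48, 0.56, -0.513, 0.44]
wrist_force: [-0.7, 0.0, 1.2]
gripper_width: 0.016
```

```bash
python3 -c "
from plan import *
tip_now()"
```

```text
t15.00 tip(plate) [43.23  6.87 -0.71]  dyaw,pitch,roll [0.0027 0.0883 0.0001]  F [-0.74  0.04  1.21] tq [0.004 0.159 0.014] w 0.0160 tcp [0.4814 0.1466 0.0892]
```

Request:
carry_out(deltas=[{"offset":[0,-0.0003,0.002],"rot":[0,0,0],"fingers":0},{"offset":[0,-0.0002,0.002],"rot":[0,0,0],"fingers":0},{"offset":[0,-0.0002,0.002],"rot":[0,0,0],"fingers":0},{"offset":[0,-0.0002,0.002],"rot":[0,0,0],"fingers":0},{"offset":[0,-0.0002,0.002],"rot":[0,0,0],"fingers":0},{"offset":[0,-0.0002,0.002],"rot":[0,0,0],"fingers":0},{"offset":[0,0,0],"rot":[0,0,0],"fingers":0},{"offset":[0,0,0],"rot":[0,0,0],"fingers":0}])

```text
clock: 15.8
eef_pos: [0.4941, 0.1446, 0.0894]
tool_rot: [-0.48, 0.56, -0.512, 0.439]
wrist_force: [-2.0, 0.9, 0.6]
gripper_width: 0.0159
```

```bash
python3 -c "
from plan import *
tip_now()"
```

```text
t15.80 tip(plate) [56.05  6.85 -0.66]  dyaw,pitch,roll [ 0.0028  0.089  -0.0001]  F [-2.01  0.88  0.61] tq [-0.016  0.242 -0.023] w 0.0159 tcp [0.4941 0.1446 0.0894]
```

Request:
carry_out(deltas=[{"offset":[0,-0.0002,0.0015],"rot":[0,0,0],"fingers":0},{"offset":[0,-0.0002,0.0015],"rot":[0,0,0],"fingers":0},{"offset":[0,-0.0001,0.0015],"rot":[0,0,0],"fingers":0},{"offset":[0,-0.0001,0.0015],"rot":[0,0,0],"fingers":0},{"offset":[0,-0.0001,0.0015],"rot":[0,0,0],"fingers":0},{"offset":[0,-0.0001,0.0015],"rot":[0,0,0],"fingers":0},{"offset":[0,0,0],"rot":[0,0,0],"fingers":0},{"offset":[0,0,0],"rot":[0,0,0],"fingers":0}])

```text
clock: 16.6
eef_pos: [0.5035, 0.1432, 0.0894]
tool_rot: [-0.48, 0.56, -0.512, 0.439]
wrist_force: [-1.5, 0.3, 0.6]
gripper_width: 0.0155
```

```bash
cat > crop.py <<'E'
import sys
from plan import *
def crop(name):
    p,d=arm.capture('scene'); i=arm.camera_info('scene'); uv=proj(i,[.65,.12,.05]).astype(int)-60
    c=p[uv[1]:uv[1]+120,uv[0]:uv[0]+160,::-1]; cv2.imwrite(f'pics/{name}.png',cv2.resize(c,None,fx=5,fy=5,interpolation=cv2.INTER_CUBIC)); np.save(name+"_d",d)
    P=(cloud(i,d)-PC)@R.from_euler('z',PY).as_matrix(); bright=p.min(2)>0
    m=(P[...,0]>0.0)&(P[...,0]<.14)&(abs(P[...,1]-.006)<.05)
    return P,p
E
python3 -c "
from crop import *
tip_now()
crop('s6'); tip_now()"
```

```text
t16.60 tip(plate) [65.6   6.89 -0.69]  dyaw,pitch,roll [ 0.0028  0.0894 -0.0002]  F [-1.46  0.26  0.58] tq [-0.026  0.221  0.034] w 0.0155 tcp [0.5035 0.1432 0.0894]
t16.65 tip(plate) [65.6   6.88 -0.7 ]  dyaw,pitch,roll [ 0.0028  0.0894 -0.0002]  F [-1.38 -0.01  0.47] tq [0.013 0.136 0.037] w 0.0154 tcp [0.5035 0.1432 0.0894]
```

View pics/s6.png

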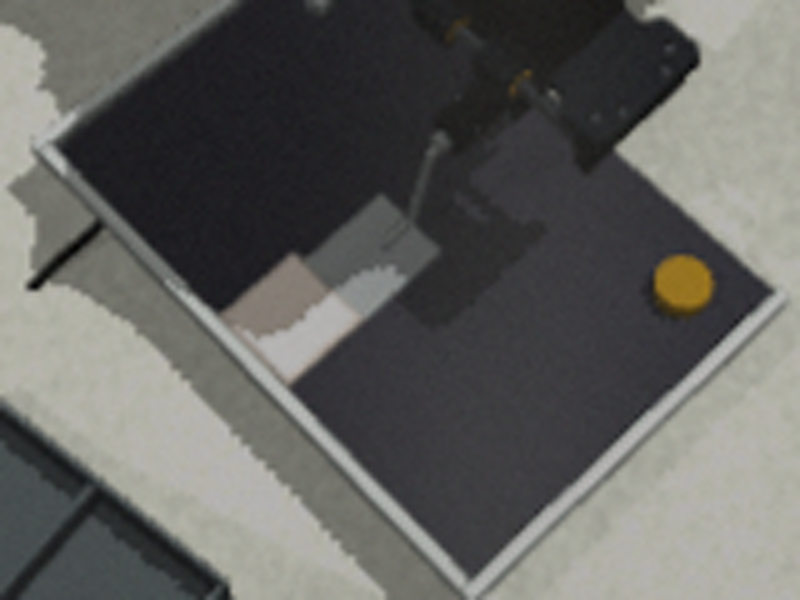

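The picture shows the tile up against the rim, (300,320), with the blade starting to pass under its front edge. I'll carry on.

Request:
carry_out(deltas=[{"offset":[0,-0.0002,0.002],"rot":[0,0,0],"fingers":0},{"offset":[0,-0.0002,0.002],"rot":[0,0,0],"fingers":0},{"offset":[0,-0.0002,0.002],"rot":[0,0,0],"fingers":0},{"offset":[0,-0.0002,0.002],"rot":[0,0,0],"fingers":0},{"offset":[0,-0.0002,0.002],"rot":[0,0,0],"fingers":0},{"offset":[0,-0.0002,0.002],"rot":[0,0,0],"fingers":0},{"offset":[0,-0.0002,0.002],"rot":[0,0,0],"fingers":0},{"offset":[0,0,0],"rot":[0,0,0],"fingers":0}])

```text
clock: 17.45
eef_pos: [0.5187, 0.1408, 0.0895]
tool_rot: [-0.48, 0.56, -0.512, 0.439]
wrist_force: [-1.4, 1.1, -0.7]
gripper_width: 0.0161
```

```bash
python3 -c "
from plan import *
tip_now()"
```

```text
t17.45 tip(plate) [80.98  6.91 -0.6 ]  dyaw,pitch,roll [ 0.0028  0.0894 -0.0002]  F [-1.36  1.07 -0.71] tq [ 0.033  0.033 -0.003] w 0.0161 tcp [0.5187 0.1408 0.0895]
```

Request:
carry_out(deltas=[{"offset":[0,-0.0002,0.002],"rot":[0,0,0],"fingers":0},{"offset":[0,-0.0002,0.002],"rot":[0,0,0],"fingers":0},{"offset":[0,-0.0002,0.002],"rot":[0,0,0],"fingers":0},{"offset":[0,-0.0002,0.002],"rot":[0,0,0],"fingers":0},{"offset":[0,-0.0002,0.002],"rot":[0,0,0],"fingers":0},{"offset":[0,-0.0002,0.002],"rot":[0,0,0],"fingers":0},{"offset":[0,-0.0002,0.002],"rot":[0,0,0],"fingers":0},{"offset":[0,0,0],"rot":[0,0,0],"fingers":0}])

```text
clock: 18.25
eef_pos: [0.5337, 0.1385, 0.0895]
tool_rot: [-0.481, 0.56, -0.512, 0.439]
wrist_force: [-0.0, -0.1, -0.8]
gripper_width: 0.0158
```

```bash
python3 -c "
from crop import *
tip_now()
crop('s7'); tip_now()"
```

```text
t18.25 tip(plate) [96.08  6.92 -0.61]  dyaw,pitch,roll [ 0.0028  0.09   -0.0003]  F [-0.02 -0.12 -0.79] tq [-0.02   0.144  0.044] w 0.0158 tcp [0.5337 0.1385 0.0895]
t18.30 tip(plate) [96.06  6.93 -0.61]  dyaw,pitch,roll [ 0.0028  0.0898 -0.0003]  F [ 0.25 -0.12 -0.63] tq [-0.074 -0.046  0.025] w 0.0156 tcp [0.5336 0.1385 0.0895]
```

View pics/s7.png

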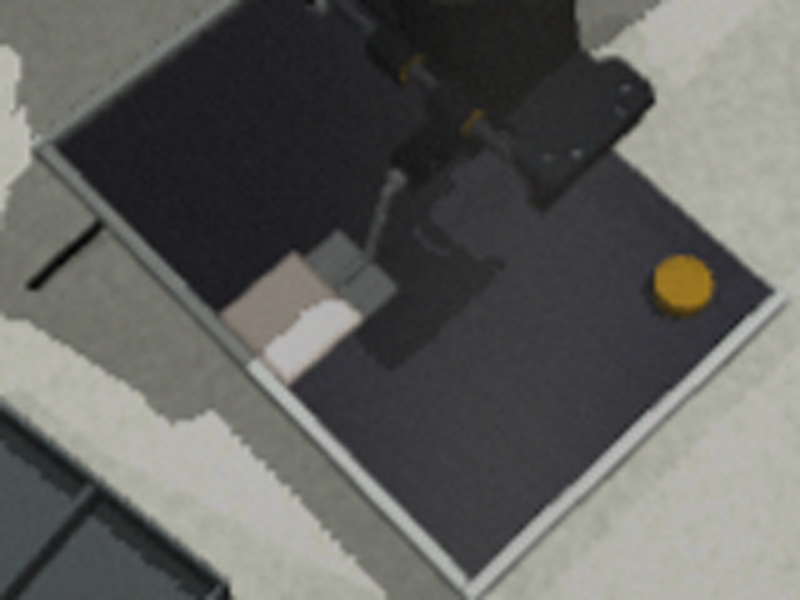

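Request:
carry_out(deltas=[{"offset":[0,-0.0002,0.002],"rot":[0,0,0],"fingers":0},{"offset":[0,-0.0002,0.002],"rot":[0,0,0],"fingers":0},{"offset":[0,-0.0002,0.002],"rot":[0,0,0],"fingers":0},{"offset":[0,0,0],"rot":[0,0,0],"fingers":0},{"offset":[0,0,0],"rot":[0.005,0,0],"fingers":0},{"offset":[0,0,0],"rot":[0.007,0,0],"fingers":0},{"offset":[0,-0.0005,0],"rot":[0.008,0,0],"fingers":0},{"offset":[0,-0.001,0],"rot":[0.01,0,0],"fingers":0}])

```text
clock: 19.1
eef_pos: [0.54, 0.1373, 0.0904]
tool_rot: [-0.474, 0.552, -0.521, 0.446]
wrist_force: [0.5, -0.1, -2.9]
gripper_width: 0.0158
```

```bash
python3 -c "
from plan import *
tip_now()"
```

```text
t19.10 tip(plate) [104.     6.73   4.56]  dyaw,pitch,roll [ 0.0026  0.0587 -0.0006]  F [ 0.5  -0.09 -2.87] tq [0.02  0.196 0.033] w 0.0158 tcp [0.54   0.1373 0.0904]
```

Request:
carry_out(deltas=[{"offset":[0,-0.001,0],"rot":[0.006,0,0],"fingers":0},{"offset":[0,-0.0015,0],"rot":[0.006,0,0],"fingers":0},{"offset":[0,-0.002,0],"rot":[0.006,0,0],"fingers":0},{"offset":[0,-0.002,-0.0005],"rot":[0.004,0,0],"fingers":0},{"offset":[0,-0.002,-0.001],"rot":[0,0,0],"fingers":0},{"offset":[0,-0.002,-0.001],"rot":[0,0,0],"fingers":0},{"offset":[0,-0.002,-0.001],"rot":[0,0,0],"fingers":0},{"offset":[0,-0.001,-0.001],"rot":[0,0,0],"fingers":0}])

```text
clock: 19.9
eef_pos: [0.5358, 0.138, 0.1056]
tool_rot: [-0.468, 0.546, -0.528, 0.452]
wrist_force: [0.3, -0.2, -2.4]
gripper_width: 0.0156
```

```bash
python3 -c "
from crop import *
tip_now()
crop('s8'); tip_now()"
```

```text
t19.90 tip(plate) [100.86   6.84  23.34]  dyaw,pitch,roll [ 0.0028  0.0336 -0.0005]  F [ 0.29 -0.25 -2.42] tq [-0.008  0.266  0.04 ] w 0.0156 tcp [0.5358 0.138  0.1056]
t19.95 tip(plate) [100.73   6.85  23.44]  dyaw,pitch,roll [ 0.0029  0.0336 -0.0005]  F [ 0.57 -0.5  -2.12] tq [-0.04   0.274  0.018] w 0.0159 tcp [0.5357 0.1381 0.1057]
```

View pics/s8.png

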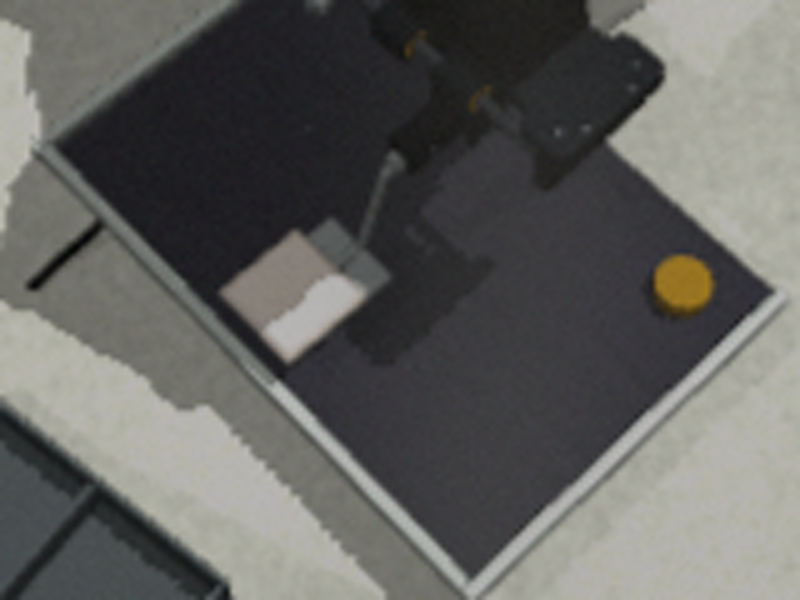

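Step 2 looks done: the tile sits centred on the lifted blade, clear of plate and rim. Before rolling, I'll fit the arm's position kinematics and check reach for the roll.

```bash
cat > fkp.py <<'E'
from fk import *
from scipy.optimize import least_squares
D=[([1.06641098,.491550834,1.55947863,0,1.09169271,-.105623924],[.24254,.57574,.21406]),
([.131,.12,2.051,.002,.965,-1.319],[.3748,.1161,.2399]),
([-.582,.385,1.808,.007,.951,.971],[.4789,-.2345,.1942]),
([.195,.381,1.984,.006,.792,1.924],[.4494,.1571,.1464])]
# + current
D.append(([float(x) for x in np.load('qnow.npy')[:6]],list(np.load('qnow.npy')[6:]))) if __import__('os').path.exists('qnow.npy') else None
def pos(q,v,mode):
    a,L2,e3,L3,d1,L6,lat=v
    p=np.array([a,0,d1]); r=Rz(q[0])
    p2=Ry(q[1]).apply([0,0,L2]); p3=Ry(q[1]+q[2]).apply([e3,0,L3])
    base=np.array([a,lat if mode==0 else 0,d1])
    w=r.apply(base+p2+p3)
    O=ori(q,1,R.identity())
    off=np.array([0,0,L6]); 
    if mode==1: w=w+(Rz(q[0])*Ry(q[1]+q[2])*Rz(q[3])).apply([0,lat,0])
    return w+O.apply(off)
def fit(mode,L6=None):
    f=lambda v:np.concatenate([ (pos(q,v,mode)-p)*1000 for q,p in D]+[[ (v[0])*3,(v[2])*3, (v[5]-.3)*3]])
    r=least_squares(f,[0,.6,0,.4,.2,.3,.066]); return r.x,r.fun
E
python3 - <<'E'
from plan import *
s=arm.state(); np.save('qnow',np.r_[s["qpos"],s["eef_pos"]])
E
python3 - <<'E'
from fkp import *
yaw=PY
for mode in(0,1):
    v,res=fit(mode); print(mode,v.round(4),res.round(1))
    q=np.array(D[-1][0])
    for roll in (0,.2,.4,.6,.8,1.0,1.1,1.2,1.3,1.4):
        e=.010+.02*min(roll/1.1,1)
        pt=np.array([.11,-.023,-.058])
        p,Rt=tcp_tip(.05,.055,e,.0336,roll,pt=pt)
        g=lambda w:np.r_[(pos(w,v,mode)-p)*10,(ori(w,1,C).inv()*Rt).as_rotvec()]
        r=least_squares(g,q); q=r.x; print(roll,q.round(2),round(r.cost,6))
E
```

```text
0 [2.000e-04 5.874e-01 4.230e-02 4.102e-01 2.123e-01 2.891e-01 6.580e-02] [ 0.2  0.   0.  -0.   0.1 -0.1 -0.1  0.2  0.   0.2 -0.  -0.1 -0.1  0.
  0.1  0.   0.1 -0. ]
0 [0.26 0.57 1.8  0.02 0.8  1.97] 0.0
0.2 [0.15 0.54 1.87 0.3  0.73 1.65] 0.0
0.4 [0.03 0.53 1.94 0.62 0.73 1.28] 0.0
0.6 [-0.08  0.55  1.99  0.9   0.81  0.94] 0.0
0.8 [-0.19  0.61  2.04  1.09  0.94  0.68] 0.0
1.0 [-0.28  0.69  2.06  1.21  1.1   0.47] 0.0
1.1 [-0.32  0.74  2.07  1.24  1.18  0.39] 0.0
1.2 [-0.35  0.8   2.08  1.27  1.27  0.31] 0.0
1.3 [-0.38  0.86  2.07  1.29  1.35  0.24] 0.0
1.4 [-0.39  0.93  2.07  1.3   1.44  0.18] 0.0
1 [-0.0013  0.5876  0.042   0.4116  0.2223  0.2989  0.0657] [ 0.2 -0.  -0.  -0.1  0.1 -0.1 -0.   0.1  0.2  0.1 -0.  -0.2 -0.   0.1
  0.2 -0.   0.1 -0. ]
0 [0.26 0.57 1.8  0.02 0.8  1.97] 0.0
0.2 [0.15 0.54 1.92 0.32 0.68 1.63] 0.0
0.4 [0.05 0.53 2.04 0.71 0.64 1.2 ] 0.0
0.6 [-0.03  0.56  2.13  1.05  0.71  0.8 ] 0.0
0.8 [-0.11  0.62  2.18  1.26  0.85  0.51] 0.0
1.0 [-0.19  0.71  2.21  1.37  1.03  0.31] 0.0
1.1 [-0.22  0.76  2.22  1.4   1.12  0.22] 0.0
1.2 [-0.25  0.82  2.22  1.42  1.21  0.15] 0.0
1.3 [-0.28  0.88  2.21  1.42  1.31  0.08] 0.0
1.4 [-0.3   0.95  2.21  1.42  1.4   0.02] 0.0
```

```bash
cat >> plan.py <<'E'
EDGE=np.array([.11,-.023,-.058])
def seq(poses,p0=None,R0=None):
    s=arm.state()
    if p0 is None:p0=s["eef_pos"];R0=R.from_quat(s["tool_rot"])
    for p,r in poses:
        print(R0.inv().apply(p-p0).round(4).tolist(),(R0.inv()*r).as_rotvec().round(3).tolist()); p0,R0=p,r
E
python3 - <<'E'
from plan import *
tip_now(EDGE)
s=arm.state();p0=s["eef_pos"];R0=R.from_quat(s["tool_rot"])
p1,R1=tcp_tip(.052,.060,.014,.02,0,pt=EDGE); print(p1)
f=np.cumsum([3,7,11,13,13,13,9,5,2])/76; rv=(R0.inv()*R1).as_rotvec()
seq([(p0+(p1-p0)*a,R0*R.from_rotvec(rv*a)) for a in f])
E
```

```text
t19.95 tip(plate) [ 68.86 -16.24  22.68]  dyaw,pitch,roll [ 0.0029  0.0336 -0.0005]  F [ 0.57 -0.5  -2.12] tq [-0.04   0.274  0.018] w 0.0159 tcp [0.5357 0.1381 0.1057]
[0.53039997 0.21637761 0.09559197]
[-0.003, 0.0004, -0.0007] [0.001, 0.0, 0.0]
[-0.0071, 0.001, -0.0015] [0.001, 0.0, 0.0]
[-0.0111, 0.0015, -0.0024] [0.002, 0.0, 0.0]
[-0.0131, 0.0018, -0.0029] [0.002, 0.0, 0.0]
[-0.0131, 0.0018, -0.0029] [0.002, 0.0, 0.0]
[-0.0131, 0.0018, -0.0029] [0.002, 0.0, 0.0]
[-0.0091, 0.0012, -0.002] [0.002, 0.0, 0.0]
[-0.005, 0.0007, -0.0011] [0.001, 0.0, 0.0]
[-0.002, 0.0003, -0.0005] [0.0, 0.0, 0.0]
```

Request:
carry_out(deltas=[{"offset":[-0.003,0.0004,-0.0007],"rot":[0.001,0,0],"fingers":0},{"offset":[-0.007,0.001,-0.0015],"rot":[0.001,0,0],"fingers":0},{"offset":[-0.011,0.001,-0.0024],"rot":[0.002,0,0],"fingers":0},{"offset":[-0.013,0.001,-0.003],"rot":[0.002,0,0],"fingers":0},{"offset":[-0.013,0.0015,-0.003],"rot":[0.002,0,0],"fingers":0},{"offset":[-0.013,0.0015,-0.003],"rot":[0.002,0,0],"fingers":0},{"offset":[-0.009,0.001,-0.002],"rot":[0.002,0,0],"fingers":0},{"offset":[-0.005,0.0005,-0.001],"rot":[0,0,0],"fingers":0}])

```text
clock: 20.75
eef_pos: [0.5294, 0.2213, 0.0972]
tool_rot: [-0.465, 0.542, -0.531, 0.455]
wrist_force: [0.5, -0.6, -2.3]
gripper_width: 0.0157
```

```bash
python3 - <<'E'
from plan import *
tip_now(EDGE)
s=arm.state();p0=s["eef_pos"];R0=R.from_quat(s["tool_rot"])
P=[]
for k in range(1,7):
    P.append(tcp_tip(.052,.060,.015-.0015*k,.02,.05*k,pt=EDGE))
seq(P)
E
```

```text
t20.75 tip(plate) [50.34 65.07 15.49]  dyaw,pitch,roll [ 0.0035  0.021  -0.0004]  F [ 0.5  -0.59 -2.35] tq [-0.018  0.257  0.023] w 0.0157 tcp [0.5294 0.2213 0.0972]
[0.0067, 0.001, 0.0017] [0.001, 0.003, 0.05]
[0.0021, 0.0004, 0.0] [0.0, -0.0, 0.05]
[0.0021, 0.0004, 0.0] [0.0, -0.0, 0.05]
[0.0022, 0.0004, 0.0] [0.0, 0.0, 0.05]
[0.0023, 0.0004, 0.0] [-0.0, 0.0, 0.05]
[0.0024, 0.0004, 0.0] [0.0, -0.0, 0.05]
```

Request:
carry_out(deltas=[{"offset":[0.0015,0.001,0.0015],"rot":[0,0.003,0.04],"fingers":0},{"offset":[0.0021,0.0004,0],"rot":[0,0,0.05],"fingers":0},{"offset":[0.0021,0.0004,0],"rot":[0,0,0.05],"fingers":0},{"offset":[0.0022,0.0004,0],"rot":[0,0,0.05],"fingers":0},{"offset":[0.0023,0.0004,0],"rot":[0,0,0.05],"fingers":0},{"offset":[0.0015,0.0003,0],"rot":[0,0,0.03],"fingers":0},{"offset":[0,0,0],"rot":[0,0,0],"fingers":0},{"offset":[0,0,0],"rot":[0,0,0],"fingers":0}])

```text
clock: 21.55
eef_pos: [0.5292, 0.2124, 0.0925]
tool_rot: [-0.385, 0.601, -0.463, 0.525]
wrist_force: [-0.2, 0.2, -2.4]
gripper_width: 0.0159
```

```bash
python3 - <<'E'
from crop import *
tip_now(EDGE)
crop("s9")
tip_now(EDGE); print(arm.state()["qpos"].round(3))
E
```

```text
t21.55 tip(plate) [51.39 67.95  6.17]  dyaw,pitch,roll [0.0032 0.0198 0.2783]  F [-0.16  0.21 -2.43] tq [-0.265  0.313  0.001] w 0.0159 tcp [0.5292 0.2124 0.0925]
t21.60 tip(plate) [51.39 68.08  6.19]  dyaw,pitch,roll [0.0035 0.0197 0.2783]  F [-0.34 -0.93 -2.53] tq [-0.321  0.268 -0.025] w 0.0160 tcp [0.5292 0.2125 0.0926]
[0.136 0.55  1.896 0.441 0.682 1.519]
```

View pics/s9.png

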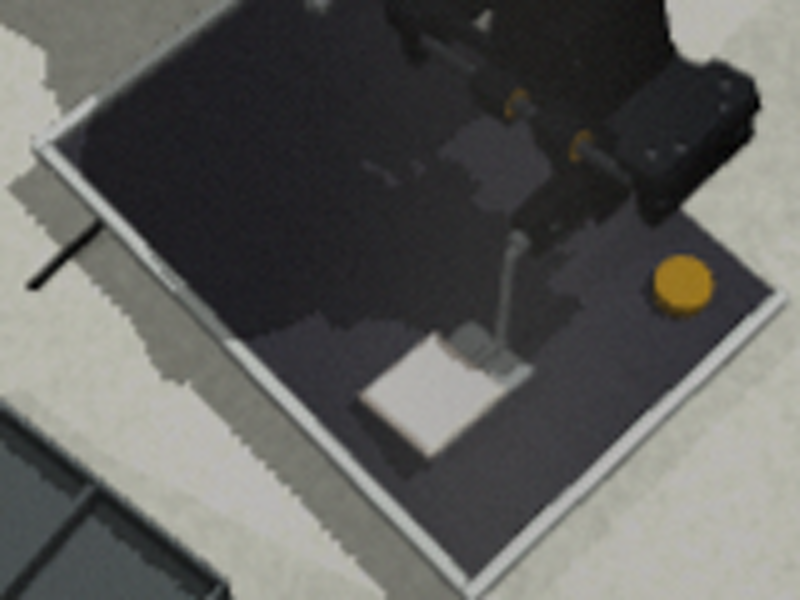

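Tile still centred on the tilted blade, so now the main roll.

```bash
python3 - <<'E'
from plan import *
P=[]
for k in range(1,9):
    r=.278+.1*k
    e=.0055 if r<.75 else .0055+(r-.75)*.04
    P.append(tcp_tip(.0514,.068,e,.02,r,pt=EDGE))
seq(P)
E
```

```text
[0.0039, -0.0014, 0.0001] [0.001, 0.003, 0.1]
[0.004, -0.0021, -0.0] [0.0, -0.0, 0.1]
[0.004, -0.0021, 0.0] [0.0, -0.0, 0.1]
[0.004, -0.0021, 0.0] [-0.0, 0.0, 0.1]
[0.0033, -0.003, -0.0] [-0.0, -0.0, 0.1]
[0.0012, -0.0049, -0.0001] [0.0, -0.0, 0.1]
[0.001, -0.0047, -0.0001] [0.0, 0.0, 0.1]
[0.0007, -0.0043, -0.0001] [0.0, -0.0, 0.1]
```

Request:
carry_out(deltas=[{"offset":[0.004,-0.0015,0],"rot":[0,0.002,0.1],"fingers":0},{"offset":[0.004,-0.002,0],"rot":[0,0,0.1],"fingers":0},{"offset":[0.004,-0.002,0],"rot":[0,0,0.1],"fingers":0},{"offset":[0.004,-0.002,0],"rot":[0,0,0.1],"fingers":0},{"offset":[0.0033,-0.003,0],"rot":[0,0,0.1],"fingers":0},{"offset":[0.0012,-0.005,0],"rot":[0,0,0.1],"fingers":0},{"offset":[0.001,-0.0047,0],"rot":[0,0,0.1],"fingers":0},{"offset":[0.0005,-0.0043,0],"rot":[0,0,0.08],"fingers":0}])

```text
clock: 22.4
eef_pos: [0.5269, 0.1815, 0.1033]
tool_rot: [-0.121, 0.699, -0.22, 0.67]
wrist_force: [0.1, -0.4, -2.5]
gripper_width: 0.016
```

```bash
python3 - <<'E'
from crop import *
tip_now(EDGE)
crop("s10")
tip_now(EDGE); print(arm.state()["qpos"].round(3))
E
```

```text
t22.40 tip(plate) [54.34 73.02 23.83]  dyaw,pitch,roll [0.0091 0.0062 1.0815]  F [ 0.07 -0.38 -2.48] tq [-0.802  0.303  0.015] w 0.0160 tcp [0.5269 0.1815 0.1033]
t22.45 tip(plate) [54.31 72.24 22.83]  dyaw,pitch,roll [0.008  0.0082 1.0855]  F [-0.49 -2.48 -4.05] tq [-0.993  0.315 -0.076] w 0.0163 tcp [0.5268 0.1807 0.1024]
[-0.249  0.737  2.063  1.301  1.15   0.382]
```

View pics/s10.png

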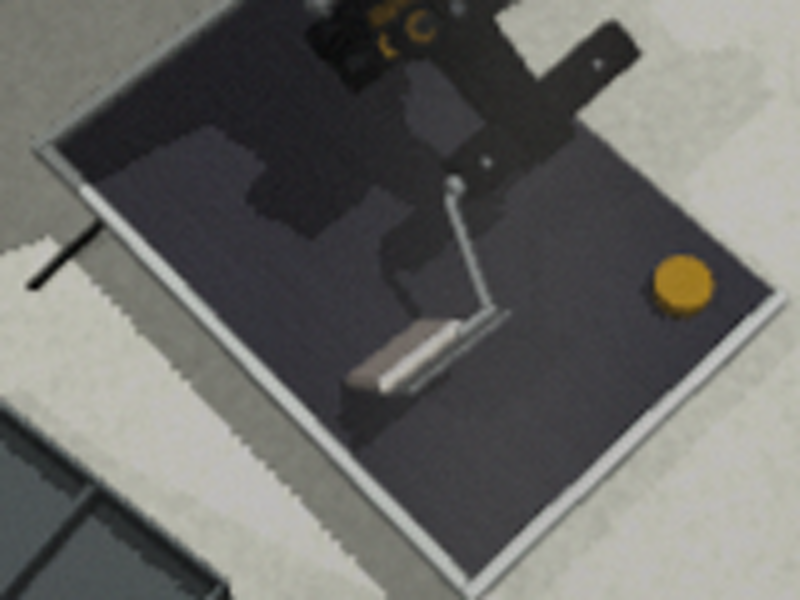

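```bash
python3 - <<'E'
from plan import *
i=arm.camera_info("scene"); d=np.load("s10_d.npy"); P=(cloud(i,d)-PC)@R.from_euler('z',PY).as_matrix()
im=cv2.imread("pics/s10.png"); uv=proj(i,[.65,.12,.05]).astype(int)-60
m=np.zeros(d.shape,bool); m[uv[1]+60:uv[1]+83,uv[0]+66:uv[0]+108]=1
m&=(P[...,2]>.006)&(P[...,0]>.02)&(P[...,0]<.09)
c=P[m]; print(len(c),c.min(0),c.max(0))
for a,b in [(.006,.015),(.015,.025),(.025,.035),(.035,.045),(.045,.06)]:
    k=(c[:,2]>a)&(c[:,2]<b); print(a,k.sum(),np.percentile(c[k,1],[5,50,95]).round(4) if k.any() else "")
E
```

```text
247 [0.02032699 0.04750583 0.0070352 ] [0.08801137 0.09446455 0.06794429]
0.006 17 [0.0482 0.0506 0.0531]
0.015 25 [0.0527 0.0556 0.0599]
0.025 27 [0.0589 0.0633 0.0692]
0.035 66 [0.0665 0.0742 0.0792]
0.045 82 [0.0723 0.0806 0.0878]
```

```bash
python3 - <<'E'
from plan import *
P=[]
for y,z,r in [(.070,.026,1.09),(.067,.029,1.11),(.064,.032,1.13),(.061,.034,1.14),(.057,.035,1.15),(.053,.035,1.15),(.049,.035,1.15),(.045,.035,1.15)]:
    P.append(tcp_tip(.0535,y,z,.01,r,pt=EDGE))
seq(P)
E
```

```text
[-0.0022, -0.0029, -0.001] [0.006, 0.005, 0.005]
[-0.0005, -0.0045, -0.0] [-0.0, 0.0, 0.02]
[-0.0006, -0.0045, -0.0] [0.0, -0.0, 0.02]
[-0.0001, -0.0038, -0.0] [-0.0, -0.0, 0.01]
[0.0012, -0.0043, -0.0] [-0.0, -0.0, 0.01]
[0.0016, -0.0037, 0.0] [0.0, 0.0, 0.0]
[0.0016, -0.0037, -0.0] [0.0, 0.0, 0.0]
[0.0016, -0.0037, 0.0] [0.0, 0.0, 0.0]
```

Request:
carry_out(deltas=[{"offset":[-0.002,-0.003,-0.001],"rot":[0.004,0.004,0.005],"fingers":0},{"offset":[-0.0005,-0.0045,0],"rot":[0,0,0.02],"fingers":0},{"offset":[-0.0005,-0.0045,0],"rot":[0,0,0.02],"fingers":0},{"offset":[0,-0.004,0],"rot":[0,0,0.01],"fingers":0},{"offset":[0.001,-0.0045,0],"rot":[0,0,0.01],"fingers":0},{"offset":[0.0016,-0.004,0],"rot":[0,0,0],"fingers":0},{"offset":[0.0016,-0.0037,0],"rot":[0,0,0],"fingers":0},{"offset":[0.0016,-0.0037,0],"rot":[0,0,0],"fingers":0}])

```text
clock: 23.25
eef_pos: [0.5211, 0.1509, 0.115]
tool_rot: [-0.098, 0.704, -0.199, 0.675]
wrist_force: [0.6, -1.7, -2.6]
gripper_width: 0.0156
```

```bash
python3 - <<'E'
from crop import *
tip_now(EDGE)
crop("s11")
tip_now(EDGE); print(arm.state()["qpos"].round(3))
E
```

```text
t23.25 tip(plate) [53.23 44.12 36.86]  dyaw,pitch,roll [0.0075 0.009  1.1468]  F [ 0.56 -1.69 -2.64] tq [-0.824  0.326 -0.029] w 0.0156 tcp [0.5211 0.1509 0.115 ]
t23.30 tip(plate) [53.43 43.59 36.82]  dyaw,pitch,roll [0.007  0.0089 1.1466]  F [ 1.19 -0.39 -1.55] tq [-0.833  0.287 -0.046] w 0.0159 tcp [0.5212 0.1504 0.115 ]
[-0.327  0.742  2.067  1.258  1.229  0.358]
```

View pics/s11.png

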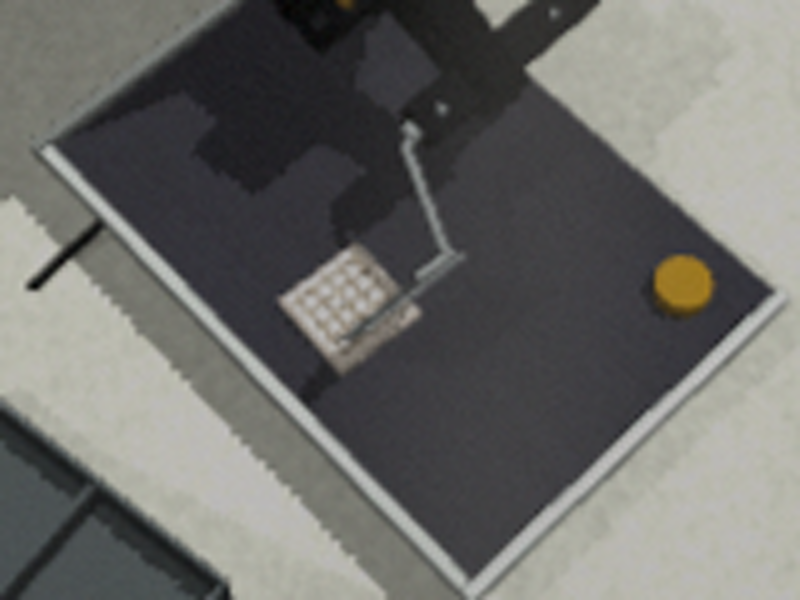

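The tile lies flat, waffle back up, at about (348,305). Now back to the rest: up, unroll and across.

```bash
python3 - <<'E'
from plan import *
s=arm.state();p0=s["eef_pos"];R0=R.from_quat(s["tool_rot"])
pa=p0+[0,0,.075]
P=[(p0+[0,0,z],R0) for z in(.02,.045,.07)]
pb=np.array([.4827,-.2424,.17]);Rb=hd(.0892)
n=13; rv=(R0.inv()*Rb).as_rotvec(); print(rv)
for k in range(1,n+1): P.append((P[2][0]+(pb-P[2][0])*k/n,R0*R.from_rotvec(rv*k/n)))
seq(P)
E
```

```text
[-0.12872523 -0.21655417 -1.14201028]
[-0.0182, -0.0082, -0.0002] [0.0, 0.0, 0.0]
[-0.0228, -0.0103, -0.0002] [0.0, 0.0, 0.0]
[-0.0228, -0.0103, -0.0002] [0.0, 0.0, 0.0]
[0.0135, -0.0272, 0.0016] [-0.01, -0.017, -0.088]
[0.0159, -0.0259, 0.0011] [-0.01, -0.017, -0.088]
[0.0181, -0.0244, 0.0005] [-0.01, -0.017, -0.088]
[0.0202, -0.0227, -0.0] [-0.01, -0.017, -0.088]
[0.0221, -0.0209, -0.0006] [-0.01, -0.017, -0.088]
[0.0238, -0.0188, -0.0012] [-0.01, -0.017, -0.088]
[0.0253, -0.0167, -0.0018] [-0.01, -0.017, -0.088]
[0.0267, -0.0144, -0.0023] [-0.01, -0.017, -0.088]
[0.0278, -0.0119, -0.0029] [-0.01, -0.017, -0.088]
[0.0287, -0.0094, -0.0035] [-0.01, -0.017, -0.088]
[0.0293, -0.0068, -0.0041] [-0.01, -0.017, -0.088]
[0.0297, -0.0042, -0.0046] [-0.01, -0.017, -0.088]
[0.0299, -0.0015, -0.0051] [-0.01, -0.017, -0.088]
```

Request:
carry_out(deltas=[{"offset":[-0.018,-0.008,0],"rot":[0,0,0],"fingers":0},{"offset":[-0.023,-0.01,0],"rot":[0,0,0],"fingers":0},{"offset":[-0.023,-0.01,0],"rot":[0,0,0],"fingers":0},{"offset":[-0.005,-0.01,0],"rot":[0,0,0],"fingers":0},{"offset":[0.0135,-0.027,0.0016],"rot":[-0.01,-0.017,-0.088],"fingers":0},{"offset":[0.016,-0.026,0.001],"rot":[-0.01,-0.017,-0.088],"fingers":0},{"offset":[0.018,-0.0245,0.0005],"rot":[-0.01,-0.017,-0.088],"fingers":0},{"offset":[0.02,-0.023,0],"rot":[-0.01,-0.017,-0.088],"fingers":0}])

```text
clock: 24.1
eef_pos: [0.5064, 0.018, 0.1888]
tool_rot: [-0.246, 0.657, -0.298, 0.648]
wrist_force: [-0.2, -0.1, -1.9]
gripper_width: 0.016
```

```bash
python3 - <<'E'
from plan import *
tip_now(); 
plan([.4827,-.2424,.17],hd(.0892),9)
E
```

```text
t24.10 tip(plate) [ 89.54 -78.57 124.56]  dyaw,pitch,roll [ 0.0829 -0.0173  0.7819]  F [-0.24 -0.14 -1.85] tq [-0.659  0.278 -0.031] w 0.0160 tcp [0.5064 0.018  0.1888]
([0.0221, -0.019, -0.0005], [-0.009, -0.016, -0.087])
([0.0236, -0.017, -0.0011], [-0.009, -0.016, -0.087])
([0.025, -0.0149, -0.0016], [-0.009, -0.016, -0.087])
([0.0261, -0.0127, -0.0022], [-0.009, -0.016, -0.087])
([0.0271, -0.0103, -0.0027], [-0.009, -0.016, -0.087])
([0.0278, -0.0079, -0.0032], [-0.009, -0.016, -0.087])
([0.0284, -0.0055, -0.0037], [-0.009, -0.016, -0.087])
([0.0287, -0.003, -0.0042], [-0.009, -0.016, -0.087])
([0.0287, -0.0004, -0.0047], [-0.009, -0.016, -0.087])
```

Request:
carry_out(deltas=[{"offset":[0.022,-0.019,-0.0005],"rot":[-0.009,-0.016,-0.087],"fingers":0},{"offset":[0.0236,-0.017,-0.001],"rot":[-0.009,-0.016,-0.087],"fingers":0},{"offset":[0.025,-0.015,-0.0016],"rot":[-0.009,-0.016,-0.087],"fingers":0},{"offset":[0.026,-0.0127,-0.002],"rot":[-0.009,-0.016,-0.087],"fingers":0},{"offset":[0.027,-0.01,-0.0027],"rot":[-0.009,-0.016,-0.087],"fingers":0},{"offset":[0.0278,-0.008,-0.003],"rot":[-0.009,-0.016,-0.087],"fingers":0},{"offset":[0.0284,-0.0055,-0.0037],"rot":[-0.009,-0.016,-0.087],"fingers":0},{"offset":[0.022,-0.003,-0.003],"rot":[-0.009,-0.012,-0.07],"fingers":0}])

```text
clock: 24.9
eef_pos: [0.4823, -0.2214, 0.1729]
tool_rot: [-0.501, 0.502, -0.461, 0.534]
wrist_force: [-0.0, 0.6, -2.6]
gripper_width: 0.0157
```

```bash
python3 - <<'E'
from plan import *
tip_now(); print(arm.state()["qd"].round(2))
plan([.4827,-.2424,.15],hd(.0892),4)
E
```

```text
t24.90 tip(plate) [ 100.71 -322.18   94.75]  dyaw,pitch,roll [0.2282 0.0049 0.0739]  F [-0.    0.59 -2.65] tq [-0.116  0.17  -0.022] w 0.0157 tcp [ 0.4823 -0.2214  0.1729]
[-0.07 -0.   -0.04 -0.75 -0.33  0.24]
([0.0057, 0.0053, -0.0003], [0.001, -0.004, -0.018])
([0.0056, 0.0054, -0.0003], [0.001, -0.004, -0.018])
([0.0054, 0.0055, -0.0003], [0.001, -0.004, -0.018])
([0.0053, 0.0056, -0.0003], [0.001, -0.004, -0.018])
```

Request:
carry_out(deltas=[{"offset":[0.004,0.004,0],"rot":[0,-0.004,-0.012],"fingers":0},{"offset":[0.004,0.005,0],"rot":[0,-0.004,-0.012],"fingers":0},{"offset":[0.004,0.005,0],"rot":[0,-0.004,-0.012],"fingers":0},{"offset":[0.002,0.003,0],"rot":[0,0,0],"fingers":0},{"offset":[0,0,0],"rot":[0,0,0],"fingers":0},{"offset":[0,0,0],"rot":[0,0,0],"fingers":0},{"offset":[0,0,0],"rot":[0,0,0],"fingers":0},{"offset":[0,0,0],"rot":[0,0,0],"fingers":0}])

```text
clock: 25.7
eef_pos: [0.4815, -0.234, 0.151]
tool_rot: [-0.512, 0.492, -0.465, 0.529]
wrist_force: [-0.4, 0.0, -1.9]
gripper_width: 0.0157
```

```bash
python3 - <<'E'
from plan import *
s=arm.state(); i=arm.camera_info("wrist"); p,d=arm.capture("wrist"); cv2.imwrite("pics/w12.png",p[:,:,::-1])
tip_now()
P=cloud(i,d); M=R.from_quat(s["tool_rot"]); T=np.stack([M.apply([0,0,1]),M.apply([-1,0,0]),M.apply([0,-1,0])],1) 
o=s["eef_pos"]-.0186*M.apply([0,1,0]); print("origin",o,"yaw",np.arctan2(T[1,0],T[0,0]))
q=(P-o)@T
b=(q[...,0]>.08)&(q[...,0]<.14)&(abs(q[...,1])<.02)&(q[...,2]>-.068)&(q[...,2]<-.046); b[230:]=0
c=q[b]; A=np.c_[c[:,0]-.11,c[:,1],np.ones(len(c))]; r=np.linalg.lstsq(A,c[:,2],rcond=None)[0];k=abs(c[:,2]-A@r)<.0015
print("blade",k.sum(),np.linalg.lstsq(A[k],c[k,2],rcond=None)[0]); 
plan([.4826,-.2424,.068],hd(.0892),6)
E
```

```text
t25.75 tip(plate) [ 101.55 -334.23   72.24]  dyaw,pitch,roll [0.2404 0.009  0.0436]  F [ 0.75  0.3  -1.72] tq [-0.126  0.175  0.003] w 0.0162 tcp [ 0.4815 -0.234   0.151 ]
origin [ 0.48172875 -0.23482311  0.16960756] yaw 0.08446448111906871
blade 5596 [ 0.06398116  0.00103349 -0.05670457]
([0.002, 0.0138, 0.0002], [0.001, -0.001, -0.007])
([0.0019, 0.0138, 0.0002], [0.001, -0.001, -0.007])
([0.0018, 0.0138, 0.0001], [0.001, -0.001, -0.007])
([0.0017, 0.0138, 0.0001], [0.001, -0.001, -0.007])
([0.0016, 0.0138, 0.0001], [0.001, -0.001, -0.007])
([0.0015, 0.0138, 0.0001], [0.001, -0.001, -0.007])
```

View pics/w12.png

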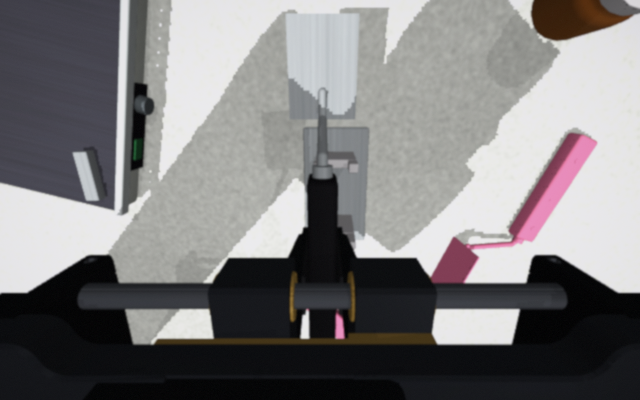

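Request:
carry_out(deltas=[{"offset":[0.003,0.012,0.0005],"rot":[0.002,-0.001,-0.012],"fingers":0},{"offset":[0.003,0.013,0.0002],"rot":[0.002,-0.001,-0.012],"fingers":0},{"offset":[0.002,0.013,0.0002],"rot":[0.002,-0.001,-0.012],"fingers":0},{"offset":[0.001,0.013,0],"rot":[0.001,-0.001,-0.006],"fingers":0},{"offset":[0,0.01,0],"rot":[0,0,0],"fingers":0},{"offset":[0,0,0],"rot":[0,0,0],"fingers":0},{"offset":[0,0,0],"rot":[0,0,0],"fingers":0},{"offset":[0,0,0],"rot":[0,0,0],"fingers":0}])

```text
clock: 26.55
eef_pos: [0.4842, -0.2423, 0.09]
tool_rot: [-0.522, 0.476, -0.478, 0.522]
wrist_force: [0.6, 0.3, -2.0]
gripper_width: 0.0159
```

```bash
python3 - <<'E'
from plan import *
tip_now()
seq([tcp for tcp in [(np.array([.4827,-.2424,.084]),hd(.0892)),(np.array([.4827,-.2424,.0545]),hd(.0892))]])
E
```

```text
t26.55 tip(plate) [ 106.18 -342.93   12.69]  dyaw,pitch,roll [ 0.2447 -0.0021 -0.0019]  F [ 0.58  0.33 -2.  ] tq [-0.019  0.251  0.011] w 0.0159 tcp [ 0.4842 -0.2423  0.09  ]
[-0.0, 0.006, -0.0015] [-0.002, -0.001, 0.002]
[0.0, 0.0295, 0.0] [0.0, 0.0, 0.0]
```

Request:
carry_out(deltas=[{"offset":[0,0.004,-0.0008],"rot":[-0.001,0,0.001],"fingers":0},{"offset":[0,0.006,-0.0007],"rot":[-0.001,0,0.001],"fingers":0},{"offset":[0,0.007,0],"rot":[0,0,0],"fingers":0},{"offset":[0,0.007,0],"rot":[0,0,0],"fingers":0},{"offset":[0,0.005,0],"rot":[0,0,0],"fingers":0},{"offset":[0,0.003,0],"rot":[0,0,0],"fingers":0},{"offset":[0,0,0],"rot":[0,0,0],"fingers":0},{"offset":[0,0,0],"rot":[0,0,0],"fingers":0}])

```text
clock: 27.35
eef_pos: [0.4829, -0.2427, 0.0557]
tool_rot: [-0.521, 0.477, -0.478, 0.522]
wrist_force: [-0.4, -0.1, -2.2]
gripper_width: 0.0157
```

```bash
python3 - <<'E'
from plan import *
tip_now()
seq([tcp for tcp in [(np.array([.4827,-.2424,.0536]),hd(.0892))]])
E
```

```text
t27.35 tip(plate) [ 104.9  -343.51  -21.72]  dyaw,pitch,roll [ 2.445e-01 -8.000e-04 -2.000e-04]  F [-0.41 -0.12 -2.24] tq [-0.006  0.165 -0.015] w 0.0157 tcp [ 0.4829 -0.2427  0.0557]
[-0.0003, 0.0021, -0.0002] [-0.001, -0.001, 0.0]
```

Request:
carry_out(deltas=[{"offset":[0,0.001,0],"rot":[0,0,0],"fingers":0},{"offset":[0,0.0008,0],"rot":[0,0,0],"fingers":0},{"offset":[0,0.0004,0],"rot":[0,0,0],"fingers":0},{"offset":[0,0,0],"rot":[0,0,0],"fingers":0},{"offset":[0,0,0],"rot":[0,0,0],"fingers":0.5},{"offset":[0,0,0],"rot":[0,0,0],"fingers":0.5},{"offset":[0,0,0],"rot":[0,0,0],"fingers":0.5},{"offset":[0,0,0],"rot":[0,0,0],"fingers":0.5}])

```text
clock: 28.15
eef_pos: [0.4837, -0.2431, 0.0546]
tool_rot: [-0.521, 0.476, -0.479, 0.522]
wrist_force: [0.4, 0.3, -0.9]
gripper_width: 0.0426
```

Request:
carry_out(deltas=[{"offset":[0,0,0],"rot":[0,0,0],"fingers":0.7},{"offset":[0,0,0],"rot":[0,0,0],"fingers":0.7},{"offset":[0,0,0],"rot":[0,0,0],"fingers":0.7},{"offset":[0,0,0],"rot":[0,0,0],"fingers":0.7},{"offset":[0,0,0],"rot":[0,0,0],"fingers":0.7},{"offset":[0,0,0],"rot":[0,0,0],"fingers":0.7},{"offset":[0,0,0],"rot":[0,0,0],"fingers":0.7},{"offset":[0,0,0],"rot":[0,0,0],"fingers":0.7}])

```text
clock: 28.95
eef_pos: [0.4837, -0.2432, 0.0547]
tool_rot: [-0.521, 0.476, -0.479, 0.522]
wrist_force: [0.4, 0.5, 0.2]
gripper_width: 0.0665
```

```bash
python3 - <<'E'
from plan import *
tip_now()
E
```

```text
t28.95 tip(plate) [ 105.87 -343.89  -22.41]  dyaw,pitch,roll [ 0.2446 -0.0031 -0.0021]  F [0.42 0.52 0.18] tq [-0.031  0.194 -0.03 ] w 0.0665 tcp [ 0.4837 -0.2432  0.0547]
```

Released; clear of the handle on both sides. Rising straight up to look.

Request:
carry_out(deltas=[{"offset":[0,-0.008,0],"rot":[0,0,0],"fingers":0.7},{"offset":[0,-0.02,0],"rot":[0,0,0],"fingers":0.7},{"offset":[0,-0.025,0],"rot":[0,0,0],"fingers":0.7},{"offset":[0,-0.03,0],"rot":[0,0,0],"fingers":0.7},{"offset":[0,-0.03,0],"rot":[0,0,0],"fingers":0.7},{"offset":[0,-0.025,0],"rot":[0,0,0],"fingers":0.7},{"offset":[0,0,0],"rot":[0,0,0],"fingers":0.7},{"offset":[0,0,0],"rot":[0,0,0],"fingers":0.7}])

```text
clock: 29.75
eef_pos: [0.4827, -0.2425, 0.2011]
tool_rot: [-0.521, 0.476, -0.479, 0.522]
wrist_force: [0.3, 0.3, 0.3]
gripper_width: 0.0666
```

```bash
python3 - <<'E'
from plan import *
from crop import crop
i=arm.camera_info("wrist"); p,d=arm.capture("wrist"); cv2.imwrite("pics/w13.png",p[:,:,::-1]); P=cloud(i,d)
g=p.max(2); reg=np.zeros(d.shape,bool); reg[35:275,280:375]=1
t=P[reg&(g<60)&(abs(P[...,2]-.084)<.006)]; r=cv2.minAreaRect(t[:,:2].astype(np.float32)); print("handle",len(t),r,np.median(t[:,2]))
A=np.c_[t[:,:2]-t[:,:2].mean(0),np.ones(len(t))]; print("slope",np.linalg.lstsq(A,t[:,2],rcond=None)[0])
c=P[reg&(abs(P[...,2]-.008)<.003)&(P[...,0]<.56)]; print("foot",cv2.minAreaRect(c[:,:2].astype(np.float32)))
Q,im=crop("s13")
i=arm.camera_info("scene"); uv=proj(i,[.62,.15,.048]).astype(int)
m=(Q[...,2]>.0045)&(Q[...,2]<.012)&(abs(Q[...,0]-.055)<.05)&(abs(Q[...,1]-.02)<.06)
c=Q[m]; print("tile",len(c),cv2.minAreaRect(c[:,:2].astype(np.float32)),np.median(c[:,2]))
a=cv2.imread("pics/top0.png"); b,_=arm.capture("top"); cv2.imwrite("pics/top13.png",b[:,:,::-1])
E
```

```text
handle 1527 ((0.47315075993537903, -0.24415041506290436), (0.11769463121891022, 0.01495070569217205), 5.530848979949951) 0.08325304718538123
slope [-0.00192602  0.02367316  0.08321634]
foot ((0.44469982385635376, -0.24199384450912476), (0.07939263433218002, 0.2080894410610199), 89.93396759033203)
tile 382 ((0.056702494621276855, 0.021863631904125214), (0.11481031775474548, 0.08835336565971375), 88.76358032226562) 0.007898418858012714
```

View pics/w13.png

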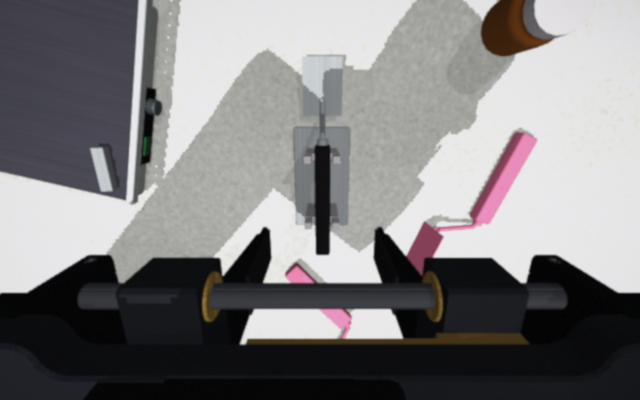

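View pics/s13.png

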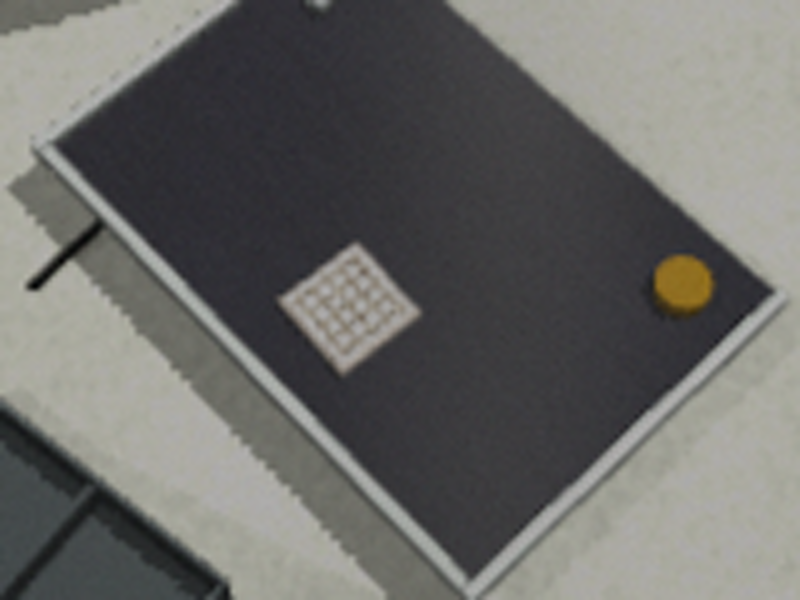

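View pics/top13.png

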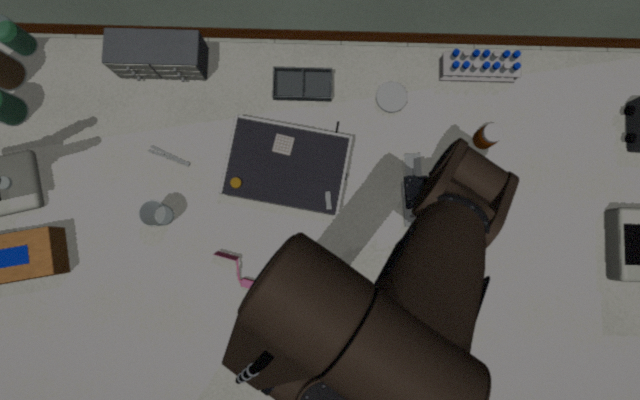

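```bash
python3 -c "
from plant import arm
print(arm.hand_in(), arm.state()['clock'])"
```

```text
the job is handed in; nothing more can be done
the job is handed in; nothing more can be done
```

The job is handed in: the tile lies on the plate with its waffle back up, and the turner is back in its rest. It finished at about 30 s of the 72 s limit. No verdict was reported.

**What I did:**
- I took the black turner from its rest.
- I touched the blade to the plate and felt about 2–3 N. Depth readings put the blade's bend at about 0.06 rad, tip up.
- I pushed the tile against the back rim, slid the blade under it and lifted it about 20 mm.
- I rolled the wrist so the tile stood on its lower edge against the blade, then tipped it over.
- I laid the turner back in the forks.

**Last checks:**
- **Tile:** the last scene picture shows it flat, waffle back up, near the middle of the plate and away from every edge. My depth fit for its outline failed (it gave 115 x 88 mm, mixed with the surroundings). Its position therefore comes from the picture, but the median height was 8 mm above the plate top, as it should be.
- **Turner:** its origin is about 1 mm along and 1 mm across from the rest's middle, with the handle top at the same height as at the start. Across the 15 mm handle the fit showed a slope of 0.024 rad. I did not follow this up, since it may be noise and is well inside the 0.12 limit. The repeat measurement of the rest's foot was spoiled by shadow, so I compared against the first one.
- **Bystanders:** the mount, bar, jar, beaker and tweezers look unmoved in the top picture; I judged this by eye only.
- **Tile's turning speed:** I could not measure it. I am relying on the free fall past vertical to exceed 2 rad/s.

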